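Back out the last lid bolt of a pressure reactor with a reversing ratchet

TASK

The last tight bolt of the pressure reactor's lid still has the ratchet wrench on it, set to tighten. Flip the ratchet's direction lever all the way over to the loosening side before the bolt is turned at all, then work the handle back and forth to unscrew the bolt (counter-clockwise from above) until it comes up hard against its stop. Leave the lever on the loosening side, let go, and do not disturb the loose things lying about.

Things in the scene. Friction and masses are not known exactly. Their poses are not given: they have to be found in the camera images.
- stand: Plate 250 x 200 x 12 mm fixed to the bench, carrying the steel reactor (9 kg) in a nest. Origin on the bench under the vessel's axis; z up, +x from the worked bolt across the lid. Lid 126 mm across, top 113 mm above the bench; five bolts are backed out, the sixth, at x = -47 mm, carries the ratchet. A boss at the lid centre is 141 mm high, gauge and valve at the lid's sides (x > -5 mm) 194 mm.
- bolt_axis (a point): Point on the worked bolt's upright axis, at the height of the ratchet's underside (125 mm above the bench). Ratchet and bolt turn about this axis.
- stop_post (a point): Top of one of the two upright steel posts (16 mm heads, 145 mm above the bench) that stop the ratchet's swing: they stand at stand x = -95 mm, y = -58 mm (this one, met by the handle at +0.7) and y = +58 mm (met at -0.7).
- ratchet (a joint): Angle of the ratchet handle about the bolt (rad), counter-clockwise from above positive. At 0 the handle points along the stand's -x. Stopped at -0.7 and +0.7, where it meets the posts. In its idle direction the ratchet swings easily (about 1 N at the grip) and stays where it is left. It cannot come off the bolt.
- grip (a point): Middle of the handle's grey plastic grip, 130 mm from the bolt axis, 135 mm above the bench. Grip 88 mm long (along the handle), 24 mm wide, 22 mm high (124 to 146 mm above the bench). Towards the head runs a steel shank 13 mm wide, top 142 mm above the bench. Nothing but low loose things lies under the handle.
- head_top (a point): Middle of the top of the ratchet's head, on the bolt axis, 145 mm above the bench. The head is 48 mm wide, 20 mm high and reaches 46 mm from the bolt axis towards the grip. On it are a disc with a pointer (top 152 mm above the bench) and the direction lever.
- lever_pivot (a point): Pivot of the direction lever on top of the ratchet's head: 27 mm from the bolt axis towards the grip, 145 mm above the bench. Unless the handle is held or rests against a post, a push on the lever (about 4 N) makes the ratchet swing away rather than flipping the lever, for it turns easily in its idle direction.
- lever_tip (a point): On the direction lever: a dark steel fin 8 mm thick, reaching from 8 to 34 mm from its pivot towards the grip, from 147.5 to 165.5 mm above the bench (hub round the pivot 16 mm wide, top 151.5 mm). This point is 30 mm from the pivot, 159.5 mm above the bench, in the middle of the fin's thickness.
- lever (a joint): Angle of the direction lever from the handle's line (rad), counter-clockwise from above positive, stopped at -0.5 and 0.5. At -0.5 it tightens (drives the bolt clockwise, clicks back freely the other way), at +0.5 it loosens: the fin's free end leans to the side towards which the ratchet drives. Stiff: about 4 N sideways near its free end moves it; it stays where it is left.
- bolt (a joint): Angle of the worked bolt (rad), counter-clockwise (loosening) positive; starts between 0 and 0.8, hard end stop at 3.0, where the handle can swing no further counter-clockwise wherever it is. Turning takes 0.4 N m (about 4 N at the grip). 16 ratchet teeth: up to 0.4 rad of handle travel is lost after each reversal, so a full swing turns the bolt 1.0 to 1.4 rad.
- pointer_tip (a point): End of the white pointer (11 x 4 x 4 mm) on the small dark disc in the middle of the ratchet's head; disc and pointer turn with the bolt. 11 mm from the bolt axis, 152 mm above the bench. With the bolt at 0 it points along the stand's -x.
- spanner: Loose steel spanner, 190 mm long, lying on the bench by the reactor; leave alone. Origin in its middle.
- gasket: Loose copper ring 52 mm across, 5 mm high, lying by the reactor; leave alone.
- screwdriver: Loose screwdriver with a yellow handle lying on the bench; leave alone.
- vial_a: Loose glass vial, 26 mm across, 52 mm high; leave alone.
- vial_b: Loose glass vial, 26 mm across, 52 mm high; leave alone.
- beaker: Loose glass beaker, 70 mm across, 90 mm high; leave alone.
- reagent_bottle: Loose brown bottle, 74 mm across, 150 mm high; leave alone.

How it is judged:
By the outcome, as a careful person would: the job done as asked, in the order asked, and still so for the second after the job is handed in, with the robot touching nothing.
It also fails if it takes over 72 s, if anything falls off the work surface, if the arm or the gripper's body presses on something with over 40 N, if the wrist force passes 120 N, or if a joint passes its speed limit or range.

ROBOT

A 7-joint arm with a two-finger parallel gripper is mounted at the origin on the work surface. World frame = base frame: x ahead of the robot, y to its left, z up, the work surface at z = 0. Lengths are in m, angles in rad, forces in N, time in s.
With the tool pointing down it reaches from about 0.4 to 0.875 m from the base axis. Payload 19.3 kg.
Tool frame: the origin (TCP) lies on the centre line of the jaws, within the pads' length; the fingertips stand 14 mm ahead of it and the grasp point (between the pads) lies 5 mm behind it; x points along the fingers, y is the direction in which the jaws open and shut, and the axes are right-handed (so a half turn about x gives the same grasp; the last joint's range is limited). The gripper opens to 85 mm and grips with 20 to 120 N. Pads are 22 mm wide; open, the fingers measure 114 mm over their backs; the gripper's body (76 mm by 85 mm) begins 54 mm behind the grasp point. The pads swing forward as they close: fully open they stand 13 mm farther back than shut.
Start: joints at [1.253, 0.521, -0.036, 1.599, 0.021, 1.021, -0.113], TCP at [0.153, -0.606, 0.245] pointing down, gripper open.
Joint ranges: [-2.91, 2.91], [-0.3, 2.13], [-1.5, 1.42], [0.17, 2.43], [-1.26, 4.41], [0.16, 1.93], [-2.52, 2.52]. Speed limits (rad/s): [1.89, 1.89, 2.39, 2.39, 3.01, 3.01, 3.01].

INTERFACE

Orientations are given as [roll, pitch, yaw] about the fixed x, y, z axes, in that order (R = Rz(yaw) Ry(pitch) Rx(roll)).
In Python, from workcell import monitor, optics, bot gives the robot as it stands.
- The arm moves only by the tool arm_command, never from a script. Its arguments are lists of equal length, an entry for each row: "delta_pos": the shift along the tool's x, y, z as a fraction of full scale, a list of three; "rotation": the turn, a rotation vector about the tool's x, y, z as a fraction of full scale, a list of three. In form: {"delta_pos": [[dx, dy, dz], ...], "rotation": [[wx, wy, wz], ...]}. A call has 1 to 10 rows; each row shifts and turns the pose as measured when the row begins, along the tool's axes as they then stand; what a row does not reach is not made up. Full scale, the value 1, is 30 mm for a shift and 6 degrees for a turn. A row lasts 1/10 s, in which the tool goes at most 50 mm and 8.59 degrees, less where a joint would pass 70% of its speed; a pose out of reach is approached as far as the arm can. A call with a number of a shift or a turn outside -1 to 1 is refused whole. A call with a gripper value outside its range is refused whole. "gripper" is the closure, from -1 (fully open) to 1 (shut), so that 0 is half open, set as the call begins (left out, the last holds). The fingers move at their own pace and stop on an object; "grip_force" is the grip in N (left out, the last holds). Time passes only in rows, so rows that do not move let the fingers close. It gives the time, the measured TCP pose, the force and the opening at its end, in the units of the state.
- monitor.observe(): the state, without advancing time (a new reading comes with each control period).
- optics.grab_frame(name): name is "side" or "top" or "wrist"; returns the picture (420x560x3 uint8, red, green, blue); there is no depth.
- optics.camera_params(name): a dict with "fx", "fy", "cx", "cy" (pixels), "origin" and "rotation" of the camera in the world. Camera axes: x right, y down, z forward; pixel columns grow to the right and rows downward; lengths in m; the calibration is good to about 2 mm. A picture is of the moment at which its call begins: read the wrist's pose just before it. camera_params takes no time and is no camera call; for the wrist camera it gives the pose at the moment of the call.
- bot.job_done(): hands the job in, once; it reports no verdict.
The state is a dict: "clock": time; "qpos": joint angles; "qd": joint speeds; "joint_efforts": joint torques, N m; "position": TCP position; "tool_rot": TCP orientation; "force": force on the tool from outside, world axes, zero at the start; "moment": the same for the moment, N m; "grip_width": finger opening in m.
Only numpy, scipy, OpenCV 4.12 (cv2) and the standard library are available. Lean on these libraries where they do the work, as an engineer would, in place of code of your own. Each camera call takes 0.05 s, during which the arm holds its last target. There are 200 camera calls.

## Working session

There is one attempt and no reset: what is moved stays moved. The work goes in short steps, Python scripts to look and compute and a tool call to move; the robot and the scene stay as the last step left them, time stands still between calls to the robot, and variables do not carry over. Pictures are saved under pics/ and viewed, about 8 in all and at most 12, crops included, and the job is handed in when it is done.

Besides the shell and the picture viewer there is one more tool, called as name(argument=value, ...), one argument or row to a line, values as JSON. arm_command: Moves the arm, as the interface text tells. Its arguments: {"type":"object","properties":{"delta_pos":{"type":"array","items":{"type":"array","items":{"type":"number"}}},"rotation":{"type":"array","items":{"type":"array","items":{"type":"number"}}},"gripper":{"type":"number"},"grip_force":{"type":"number"}},"required":["delta_pos","rotation"]}

```bash
mkdir -p pics; ls; python3 - <<'E'
from workcell import monitor, optics, bot
import cv2,numpy as np
s=monitor.observe();print({k:np.round(v,3) for k,v in s.items()})
ims=[]
for n in("top","side"):
    im=optics.grab_frame(n);cv2.imwrite(f"pics/{n}0.png",im[:,:,::-1])
    p=optics.camera_params(n);print(n,p)
E
```

```text
pics
{'clock': np.float64(0.0), 'qpos': array([ 1.253,  0.522, -0.036,  1.6  ,  0.021,  1.021, -0.113]), 'qd': array([-0.001, -0.001,  0.003,  0.   ,  0.001, -0.001, -0.001]), 'joint_efforts': array([-1.0000e-03, -9.2714e+01,  1.9790e+00, -3.6995e+01,  1.8000e-02,
        8.0000e-03, -0.0000e+00]), 'position': array([ 0.153, -0.606,  0.245]), 'tool_rot': array([-1.489,  1.57 ,  1.9  ]), 'force': array([-0.681, -0.38 ,  0.43 ]), 'moment': array([ 0.023, -0.008,  0.03 ]), 'grip_width': np.float64(0.086)}
top {'fx': 403.00187128316986, 'fy': 403.00187128316986, 'cx': 277.5996665492861, 'cy': 203.17566180042348, 'origin': array([0.39691527, 0.00322974, 1.171647  ]), 'rotation': array([-2.96854891, -0.00788411, -1.56684943])}
side {'fx': 518.5085645788286, 'fy': 518.5085645788286, 'cx': 284.7965241717367, 'cy': 204.65861963983917, 'origin': array([ 0.38477704, -1.25448079,  0.93288325]), 'rotation': array([-2.14035852, -0.02428915, -0.15038149])}
```

View pics/top0.png

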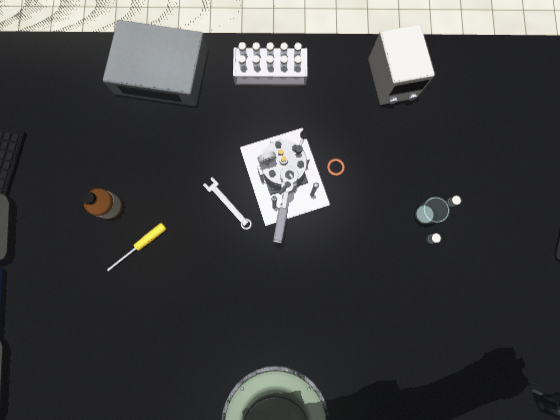

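View pics/side0.png

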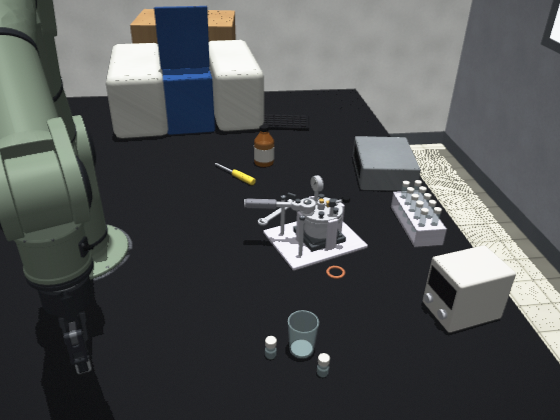

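The top view shows the stand at about (285,175), with the handle pointing towards the robot and the grip at (280,225). In the side view the grip is at (262,203). I'll enlarge both.

```bash
cat > h.py <<'E'
import numpy as np,cv2
from scipy.spatial.transform import Rotation as R
from workcell import monitor, optics, bot
def cam(n): 
    p=optics.camera_params(n); return p,R.from_euler('xyz',p['rotation']).as_matrix()
def ray(c,u,v):
    p,M=c; d=M@np.array([(u-p['cx'])/p['fx'],(v-p['cy'])/p['fy'],1]); return np.array(p['origin']),d
def onz(c,u,v,z):
    o,d=ray(c,u,v); return o+d*(z-o[2])/d[2]
def proj(c,P):
    p,M=c; q=M.T@(np.array(P)-p['origin']); return np.array([p['cx']+p['fx']*q[0]/q[2],p['cy']+p['fy']*q[1]/q[2]])
def two(c1,a,c2,b):
    o1,d1=ray(c1,*a);o2,d2=ray(c2,*b);A=np.c_[d1,-d2];t=np.linalg.lstsq(A,o2-o1,rcond=None)[0]
    p,q=o1+t[0]*d1,o2+t[1]*d2; return (p+q)/2,np.linalg.norm(p-q)
E
python3 - <<'E'
from h import *
a=cv2.imread('pics/top0.png')[115:255,225:355];b=cv2.imread('pics/side0.png')[165:275,235:375]
a=cv2.resize(a,None,fx=4,fy=4,interpolation=2)[:, :400];
cv2.imwrite('pics/topz.png',cv2.resize(cv2.imread('pics/top0.png')[120:250,230:350],None,fx=4.5,fy=4.5,interpolation=2))
t=cam('top')
# white plate
im=cv2.imread('pics/top0.png');m=(im.min(2)>215).astype(np.uint8);m[:120]=0;m[230:]=0;m[:,:232]=0;m[:,340:]=0
c=max(cv2.findContours(m,0,2)[0],key=cv2.contourArea);hull=cv2.convexHull(c)
r=cv2.minAreaRect(hull);bx=cv2.boxPoints(r);print(r,bx)
print(np.round([onz(t,u,v,.012) for u,v in bx],4))
E
```

```text
((284.3739318847656, 175.76596069335938), (81.62249755859375, 67.3807601928711), 71.99584197998047) [[239.71906 147.3663 ]
 [303.80045 126.53985]
 [329.0288  204.16562]
 [264.94742 224.99207]]
[[ 0.7685  0.1089  0.012 ]
 [ 0.8353 -0.0834  0.012 ]
 [ 0.5975 -0.1555  0.012 ]
 [ 0.5354  0.0312  0.012 ]]
```

View pics/topz.png

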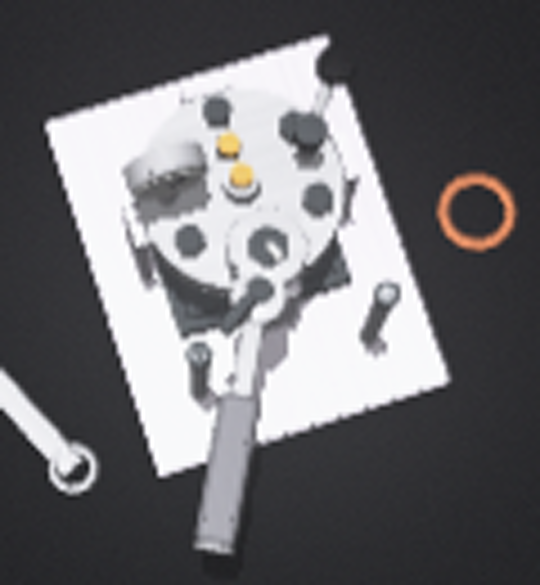

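```bash
python3 - <<'E'
from h import *
t=cam('top');s=cam('side')
P={'bolt':(289.6,174.7,.150),'pivot':(288.2,184.4,.151),'lev':(282.7,191.6,.1655),'gripA':(282.9,208.2,.146),'gripB':(277.5,242.2,.146),'postL':(274,198.4,.145),'postR':(316,184.9,.145)}
Q={k:onz(t,*v) for k,v in P.items()}
for k,v in Q.items(): print(k,v.round(4),'side px',proj(s,v).round(1))
def ang(a,b): d=Q[b]-Q[a];return np.arctan2(d[1],d[0]),np.linalg.norm(d[:2])
print('handle',ang('bolt','gripB'),ang('bolt','gripA'),'lev',ang('pivot','lev'),'posts',ang('postR','postL'))
S=monitor.observe();print(R.from_euler('xyz',S['tool_rot']).as_matrix().round(3))
im=cv2.imread('pics/side0.png').astype(int)
# grip two-view centroid: purple-grey
for n in('top','side'):
    im=cv2.imread(f'pics/{n}0.png');g=im.astype(int)
    m=((g[...,0]-g[...,1]>6)&(g[...,0]>70)&(g[...,0]<190)).astype(np.uint8)
    w=np.zeros_like(m); 
    if n=='top': w[200:250,265:295]=1
    else: w[190:215,238:285]=1
    m*=w; ys,xs=np.nonzero(m);print(n,len(xs),xs.min(),xs.max(),ys.min(),ys.max(),xs.mean(),ys.mean())
E
```

```text
bolt [ 0.651  -0.0351  0.15  ] side px [306.5 200.8]
pivot [ 0.6249 -0.0314  0.151 ] side px [297.2 200.4]
lev [ 0.6028 -0.0169  0.1655] side px [288.9 193.8]
gripA [ 0.5631 -0.0179  0.146 ] side px [275.  200.6]
gripB [ 0.4756 -0.0043  0.146 ] side px [243.8 199.9]
postL [0.5889 0.0052 0.145 ] side px [282.7 196.2]
postR [ 0.6253 -0.1041  0.145 ] side px [301.8 216.4]
handle (np.float64(2.967782013066501), np.float64(0.1781475545594126)) (np.float64(2.947960813031642), np.float64(0.08956316984059225)) lev (np.float64(2.5602249375985133), np.float64(0.02643641314850002)) posts (np.float64(1.8922560964681614), np.float64(0.11527512380959037))
[[-0.     0.245 -0.969]
 [ 0.001 -0.969 -0.245]
 [-1.    -0.001  0.   ]]
top 327 267 294 200 240 280.5535168195719 221.26605504587155
side 146 245 284 195 203 261.7328767123288 200.67808219178082
```

arm_command(
  delta_pos=[
    [0, -0.3, -0.3],
    [0, -0.68, -0.68],
    [0, -0.68, -0.68],
    [0, -0.68, -0.68],
    [0, -0.68, -0.68],
    [0, -0.68, -0.68],
    [0, -0.68, -0.68],
    [0, -0.68, -0.68],
    [0, -0.68, -0.68],
    [0, -0.68, -0.68],
  ],
  rotation=[
    [0, 0, 0],
    [0, 0, 0],
    [0, 0, 0],
    [0, 0, 0],
    [0, 0, 0],
    [0, 0, 0],
    [0, 0, 0],
    [0, 0, 0],
    [0, 0, 0],
    [0, 0, 0],
  ],
  gripper=-0.18,
)

```text
clock: 1.1
position: [0.2966, -0.357, 0.2427]
tool_rot: [-1.33, 1.566, 2.058]
force: [1.0, -0.3, 0.0]
grip_width: 0.0505
```

```bash
cat >> h.py <<'E'
B=np.array([.651,-.0351]);Y0=np.pi+.321
def rel(r,th,z,lat=0):
    "tool-axis shift to point at radius r, handle angle th; turn about tool axes in units"
    S=monitor.observe();M=R.from_euler('xyz',S['tool_rot']).as_matrix()
    a=Y0+th;u=np.array([np.cos(a),np.sin(a)]);v=np.array([-u[1],u[0]])
    p=np.r_[B+r*u+lat*v,z];T=np.c_[[0,0,-1.],np.r_[v,0],np.r_[u,0]]
    w=R.from_matrix(M.T@T).as_rotvec()
    print('units shift',(M.T@(p-S['position'])/.03).round(2),'turn',(np.degrees(w)/6).round(2),'F',S['force'].round(1),'t',S['clock'],'p',S['position'].round(4))
E
python3 -c "
from h import *
rel(.145,-.5,.245)"
```

```text
units shift [-0.04 -9.52 -9.67] turn [4.06 0.02 0.04] F [ 1.  -0.3  0. ] t 1.1 p [ 0.2966 -0.357   0.2427]
```

arm_command(
  delta_pos=[
    [0, -0.7, -0.7],
    [0, -0.7, -0.7],
    [0, -0.7, -0.7],
    [0, -0.7, -0.7],
    [0, -0.7, -0.7],
    [0, -0.7, -0.7],
    [0, -0.7, -0.7],
    [0, -0.7, -0.7],
    [0, -0.7, -0.7],
    [0, -0.7, -0.7],
  ],
  rotation=[
    [0, 0, 0],
    [0, 0, 0],
    [0, 0, 0],
    [0, 0, 0],
    [0, 0, 0],
    [0, 0, 0],
    [0, 0, 0],
    [0, 0, 0],
    [0, 0, 0],
    [0, 0, 0],
  ],
)

```text
clock: 2.1
position: [0.4498, -0.0828, 0.2432]
tool_rot: [-1.106, 1.566, 2.287]
force: [0.1, -0.0, -0.4]
grip_width: 0.0501
```

arm_command(
  delta_pos=[
    [0, -0.6, -0.6],
    [0, -0.6, -0.6],
    [0, -0.5, -0.5],
    [0, -0.2, -0.2],
    [0, 0, 0],
    [0, 0, 0],
    [0, 0, 0],
    [0, 0, 0],
    [0, 0, 0],
  ],
  rotation=[
    [0, 0, 0],
    [0, 0, 0],
    [0, 0, 0],
    [0.2, 0, 0],
    [0.8, 0, 0],
    [1, 0, 0],
    [1, 0, 0],
    [0.8, 0, 0],
    [0.2, 0, 0],
  ],
)

```text
clock: 3.0
position: [0.4876, 0.0002, 0.2421]
tool_rot: [-0.512, 1.563, 2.458]
force: [0.0, -0.4, 0.7]
grip_width: 0.0505
```

```bash
python3 - <<'E'
from h import *
rel(.145,-.5,.245)
w=cam('wrist');im=optics.grab_frame('wrist')[:,:,::-1].copy();cv2.imwrite('pics/w1.png',im)
print(w[0])
for n,P in {'bolt':[*B,.15],'mid':[*(B+.13*np.array([np.cos(Y0-.5),np.sin(Y0-.5)])),.146]}.items(): print(n,proj(w,P))
E
```

```text
units shift [-0.1   0.19 -0.73] turn [0.07 0.07 0.04] F [ 0.  -0.4  0.7] t 3.0 p [4.876e-01 2.000e-04 2.421e-01]
{'fx': 335.8084491689697, 'fy': 335.8084491689697, 'cx': 280.15486370691724, 'cy': 211.4081078933116, 'origin': array([ 0.55785236, -0.0118767 ,  0.36899084]), 'rotation': array([ 2.85545691,  0.00343208, -1.74227733])}
bolt [294.35368234 -70.48932615]
mid [290.33200882 166.23783517]
```

View pics/w1.png

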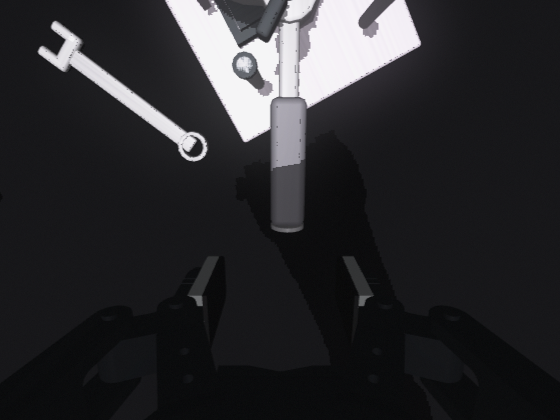

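The grip spans columns 272–306 and rows 97–230 in the wrist picture, centred where I predicted. The fin leans left (tightening). Next I move inward and lower the fingers astride the grip.

arm_command(
  delta_pos=[
    [0, 0.19, -0.7],
    [0, 0, 0],
    [0.5, 0, 0],
    [0.9, 0, 0],
    [0.9, 0, 0],
    [0.8, 0, 0],
    [0.4, 0, 0],
    [0, 0, 0],
  ],
  rotation=[
    [0, 0, 0],
    [0, 0, 0],
    [0, 0, 0],
    [0, 0, 0],
    [0, 0, 0],
    [0, 0, 0],
    [0, 0, 0],
    [0, 0, 0],
  ],
)

```text
clock: 3.85
position: [0.5049, -0.0062, 0.1344]
tool_rot: [-0.72, 1.563, 2.269]
force: [0.4, -0.6, 0.5]
grip_width: 0.0505
```

```bash
python3 - <<'E'
from h import *
rel(.145,-.5,.135);rel(.145,.7,.135)
E
```

```text
units shift [-0.02  0.08 -0.13] turn [0.25 0.06 0.05] F [ 0.4 -0.6  0.5] t 3.85 p [ 0.5049 -0.0062  0.1344]
units shift [-0.06  4.67 -3.09] turn [-11.21   0.02   0.08] F [ 0.4 -0.6  0.5] t 3.85 p [ 0.5049 -0.0062  0.1344]
```

arm_command(
  delta_pos=[
    [0, 0.48, -0.03],
    [0, 0.48, -0.03],
    [0, 0.48, -0.03],
    [0, 0.48, -0.03],
    [0, 0.48, -0.03],
    [0, 0.48, -0.03],
    [0, 0.48, -0.03],
    [0, 0.48, -0.03],
    [0, 0.48, -0.03],
    [0, 0.48, -0.03],
  ],
  rotation=[
    [-0.95, 0, 0],
    [-0.95, 0, 0],
    [-0.95, 0, 0],
    [-0.95, 0, 0],
    [-0.95, 0, 0],
    [-0.95, 0, 0],
    [-0.95, 0, 0],
    [-0.95, 0, 0],
    [-0.95, 0, 0],
    [-0.95, 0, 0],
  ],
)

```text
clock: 4.85
position: [0.5585, -0.137, 0.1451]
tool_rot: [3.121, 1.567, 0.871]
force: [-0.5, 1.3, -0.2]
grip_width: 0.0501
```

```bash
python3 - <<'E'
from h import *
rel(.145,.5,.135);rel(.145,.7,.135,.013)
E
```

```text
units shift [ 0.33 -0.08  0.24] turn [ 0.67 -0.04  0.  ] F [-0.5  1.3 -0.2] t 4.85 p [ 0.5585 -0.137   0.1451]
units shift [0.33 1.32 0.16] turn [-1.24 -0.03 -0.  ] F [-0.5  1.3 -0.2] t 4.85 p [ 0.5585 -0.137   0.1451]
```

arm_command(
  delta_pos=[
    [0.2, 0.4, 0.05],
    [0.13, 0.4, 0.05],
    [0.05, 0.3, 0],
    [0.03, 0.15, 0],
    [0.03, 0.15, 0],
  ],
  rotation=[
    [-0.4, 0, 0],
    [-0.4, 0, 0],
    [-0.4, 0, 0],
    [0, 0, 0],
    [0, 0, 0],
  ],
)

```text
clock: 5.35
position: [0.5896, -0.1645, 0.1372]
tool_rot: [-1.827, 1.567, 2.34]
force: [-48.5, 25.1, 36.5]
grip_width: 0.0506
```

```bash
python3 - <<'E'
from h import *
rel(.145,.7,.135,.013)
E
```

```text
units shift [ 0.07 -0.07  0.09] turn [ 0.04 -0.01  0.04] F [-48.5  25.1  36.5] t 5.35 p [ 0.5896 -0.1645  0.1372]
```

At the post, with 65 N. I back off and rise.

arm_command(
  delta_pos=[
    [0, -0.35, 0],
    [0, 0, 0],
    [-0.8, 0, 0],
    [-0.8, 0, 0],
    [-0.8, 0, 0],
    [0, 0, 0],
    [0, 0, 0],
    [0, 0, 0],
  ],
  rotation=[
    [0, 0, 0],
    [0, 0, 0],
    [0, 0, 0],
    [0, 0, 0],
    [0, 0, 0],
    [0, 0, 0],
    [0, 0, 0],
    [0, 0, 0],
  ],
)

```text
clock: 6.15
position: [0.5805, -0.1581, 0.2168]
tool_rot: [-1.568, 1.57, 2.594]
force: [0.0, 0.3, -0.3]
grip_width: 0.0507
```

```bash
python3 - <<'E'
from h import *
rel(.057,.7,.200,-.035);
w=cam('wrist');im=optics.grab_frame('wrist')[:,:,::-1].copy();cv2.imwrite('pics/w2.png',im)
for n,(r,z) in {'bolt':(0,.152),'piv':(.027,.1515),'mid':(.13,.146)}.items(): print(n,proj(w,[*(B+r*np.array([np.cos(Y0+.7),np.sin(Y0+.7)])),z]))
E
```

```text
units shift [ 0.56 -1.31 -2.82] turn [-0.    0.    0.01] F [ 0.   0.3 -0.3] t 6.15 p [ 0.5805 -0.1581  0.2168]
bolt [271.20585112 -35.55106559]
piv [271.6390916  25.8645727]
mid [273.1075322  214.44573894]
```

View pics/w2.png

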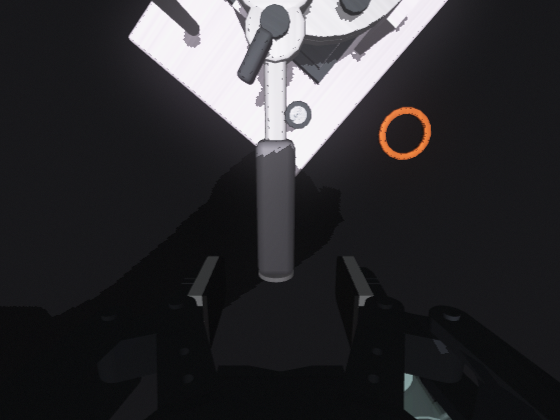

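Handle rests against the post at (298,114); the fin still leans left, with its end near (247,78). I close the gripper and move to the left of the fin.

arm_command(
  delta_pos=[
    [0, -0.6, 0],
    [0, -0.6, 0],
    [0, -0.44, -0.4],
    [0, 0, -0.75],
    [0, 0, -0.75],
    [0, 0, -0.75],
    [0, 0, 0],
    [0, 0, 0],
  ],
  rotation=[
    [0, 0, 0],
    [0, 0, 0],
    [0, 0, 0],
    [0, 0, 0],
    [0, 0, 0],
    [0, 0, 0],
    [0, 0, 0],
    [0, 0, 0],
  ],
  gripper=1,
)

```text
clock: 7.0
position: [0.5772, -0.062, 0.2111]
tool_rot: [-1.212, 1.561, 2.948]
force: [0.3, -1.2, -0.7]
grip_width: -0.0001
```

```bash
python3 - <<'E'
from h import *
rel(.062,.7,.166,-.045);
w=cam('wrist');im=optics.grab_frame('wrist')[:,:,::-1].copy();cv2.imwrite('pics/w3.png',im)
E
```

```text
units shift [1.5  0.14 0.01] turn [-0.03  0.03  0.09] F [ 0.3 -1.2 -0.7] t 7.0 p [ 0.5772 -0.062   0.2111]
```

View pics/w3.png

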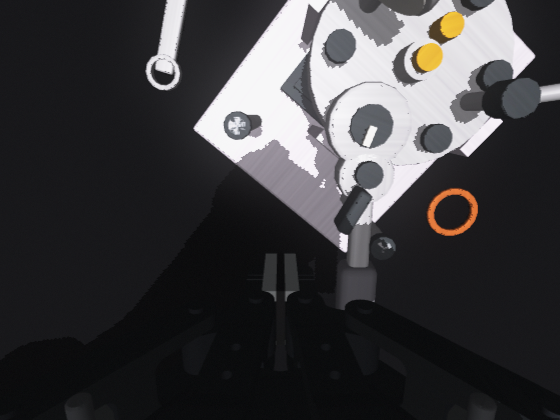

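The closed fingertips (280,275) are left of the fin (353,208). The pointer is at about (369,137). I lower, then push in +y.

arm_command(
  delta_pos=[
    [0.5, 0, 0],
    [0.6, 0, 0],
    [0.4, 0, 0],
    [0, 0, 0],
    [0, 0.3, 0],
    [0, 0.2, 0],
    [0.03, 0.15, 0],
    [0.03, 0.15, 0],
  ],
  rotation=[
    [0, 0, 0],
    [0, 0, 0],
    [0, 0, 0],
    [0, 0, 0],
    [0, 0, 0],
    [0, 0, 0],
    [0, 0, 0],
    [0, 0, 0],
  ],
)

```text
clock: 7.85
position: [0.5977, -0.0792, 0.1615]
tool_rot: [-1.105, 1.561, 3.051]
force: [-1.0, -0.1, 0.3]
grip_width: -0.0001
```

```bash
python3 - <<'E'
from h import *
rel(.062,.7,.166,-.006)
E
```

```text
units shift [-0.16  0.55 -0.12] turn [-0.07  0.04  0.09] F [-1.  -0.1  0.3] t 7.85 p [ 0.5977 -0.0792  0.1615]
```

arm_command(
  delta_pos=[
    [-0.15, 0.15, 0],
    [0, 0.2, 0],
    [0, 0.2, 0],
    [0, 0.2, 0],
    [0, 0.15, 0],
  ],
  rotation=[
    [0, 0, 0],
    [0, 0, 0],
    [0, 0, 0],
    [0, 0, 0],
    [0, 0, 0],
  ],
)

```text
clock: 8.35
position: [0.6187, -0.0972, 0.1658]
tool_rot: [-0.887, 1.552, -3.016]
force: [0.3, 0.6, -0.7]
grip_width: 0.0002
```

```bash
python3 - <<'E'
from h import *
rel(.062,.7,.166,0.)
w=cam('wrist');im=optics.grab_frame('wrist')[:,:,::-1].copy();cv2.imwrite('pics/w4.png',im)
E
```

```text
units shift [-0.01 -0.16 -0.26] turn [-0.08  0.11  0.14] F [ 0.3  0.6 -0.7] t 8.35 p [ 0.6187 -0.0972  0.1658]
```

View pics/w4.png

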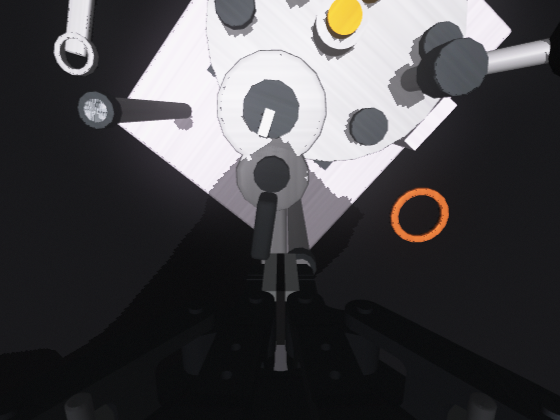

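The fin moved from -0.5 to about -0.1 (hub (271,174), end (262,255)), but the fingers drifted outward to r≈70 mm and slid past its end. I lift, go back left and farther in, and push again.

arm_command(
  delta_pos=[
    [-0.5, 0, 0],
    [-0.6, 0, 0],
    [0, -0.5, -0.2],
    [0, -0.6, -0.3],
    [0, -0.2, -0.05],
    [0, 0, 0],
  ],
  rotation=[
    [0, 0, 0],
    [0, 0, 0],
    [0, 0.05, 0.1],
    [0, 0.05, 0.05],
    [0, 0, 0],
    [0, 0, 0],
  ],
)

```text
clock: 9.0
position: [0.5964, -0.0609, 0.2061]
tool_rot: [1.904, 1.565, -0.225]
force: [-0.2, -0.2, 0.0]
grip_width: 0.0001
```

```bash
python3 - <<'E'
from h import *
rel(.052,.7,.166,-.035)
E
```

```text
units shift [ 1.34 -0.07  0.05] turn [-0.08 -0.02 -0.05] F [-0.2 -0.2  0. ] t 9.0 p [ 0.5964 -0.0609  0.2061]
```

arm_command(
  delta_pos=[
    [0.6, -0.07, 0.05],
    [0.6, 0, 0],
    [0.08, 0, 0],
    [0, 0.2, 0],
    [0, 0.2, 0],
    [0, 0.2, 0],
  ],
  rotation=[
    [0, 0, 0],
    [0, 0, 0],
    [0, 0, 0],
    [0, 0, 0],
    [0, 0, 0],
    [0, 0, 0],
  ],
)

```text
clock: 9.6
position: [0.6123, -0.0738, 0.1702]
tool_rot: [1.773, 1.563, -0.358]
force: [-4.5, 1.3, -1.6]
grip_width: -0.0003
```

```bash
python3 - <<'E'
from h import *
rel(.052,.7,.166,-.005)
E
```

```text
units shift [ 0.14  0.26 -0.04] turn [-0.09 -0.02 -0.08] F [-4.5  1.3 -1.6] t 9.6 p [ 0.6123 -0.0738  0.1702]
```

arm_command(
  delta_pos=[
    [0.12, 0.15, -0.02],
    [0, 0.15, -0.02],
    [0, 0.15, -0.02],
    [0, 0.12, -0.02],
  ],
  rotation=[
    [0, 0, 0],
    [0, 0, 0],
    [0, 0, 0],
    [0, 0, 0],
  ],
)

```text
clock: 10.0
position: [0.622, -0.0785, 0.1665]
tool_rot: [-1.092, 1.559, 3.062]
force: [-36.6, 11.0, 22.4]
grip_width: 0.0001
```

```bash
python3 - <<'E'
from h import *
rel(.052,.7,.166,0)
E
```

```text
units shift [ 0.02  0.07 -0.  ] turn [-0.08  0.05  0.1 ] F [-36.6  11.   22.4] t 10.0 p [ 0.622  -0.0785  0.1665]
```

Firm stop. I back off, lift and look.

arm_command(
  delta_pos=[
    [0, -0.4, 0],
    [0, 0, 0],
    [-0.8, 0, 0],
    [-0.8, 0, 0],
    [0, 0, 0.5],
    [0, 0.4, 0.8],
    [0, 0.4, 0.8],
    [0, 0, 0],
  ],
  rotation=[
    [0, 0, 0],
    [0, 0, 0],
    [0, 0, 0],
    [0, 0, 0],
    [0, 0.05, 0.1],
    [0, 0, 0],
    [0, 0, 0],
    [0, 0, 0],
  ],
  gripper=-0.18,
)

```text
clock: 10.8
position: [0.5988, -0.1416, 0.2182]
tool_rot: [-1.235, 1.566, 2.921]
force: [-0.6, -0.4, -0.4]
grip_width: 0.0505
```

```bash
python3 - <<'E'
from h import *
rel(.145,.7,.215,0)
w=cam('wrist');im=optics.grab_frame('wrist')[:,:,::-1].copy();cv2.imwrite('pics/w5.png',im)
E
```

```text
units shift [ 0.11 -0.36  0.9 ] turn [-0.06  0.01  0.04] F [-0.6 -0.4 -0.4] t 10.8 p [ 0.5988 -0.1416  0.2182]
```

View pics/w5.png

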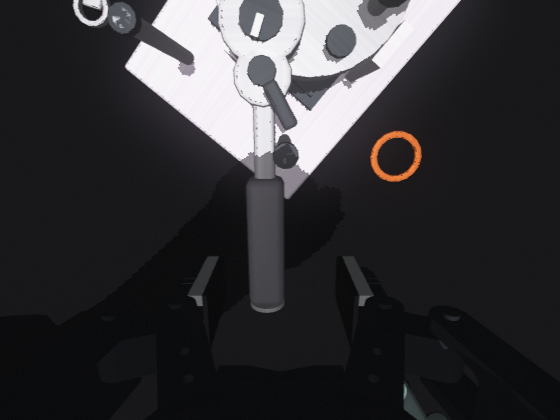

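The lever has flipped over to the right: hub (262,70), end (288,125), about +0.45 to +0.5. Next I lower the fingers astride the grip again.

arm_command(
  delta_pos=[
    [0, -0.36, 0.4],
    [0, 0, 0.5],
    [0, 0, 0],
    [0.8, 0, 0],
    [0.9, 0, 0],
    [0.8, 0, 0],
    [0.2, 0, 0],
    [0, 0, 0],
  ],
  rotation=[
    [0, 0, 0],
    [0, 0, 0],
    [0, 0, 0],
    [0, 0, 0],
    [0, 0, 0],
    [0, 0, 0],
    [0, 0, 0],
    [0, 0, 0],
  ],
)

```text
clock: 11.65
position: [0.5787, -0.1565, 0.1366]
tool_rot: [3.007, 1.567, 0.884]
force: [-0.6, -0.5, -0.0]
grip_width: 0.0503
```

arm_command(
  delta_pos=[
    [0.02, -0.48, -0.03],
    [0.02, -0.48, -0.03],
    [0.02, -0.48, -0.03],
    [0.02, -0.48, -0.03],
    [0.02, -0.48, -0.03],
    [0.02, -0.48, -0.03],
    [0.02, -0.48, -0.03],
    [0.02, -0.48, -0.03],
    [0.02, -0.48, -0.03],
    [0.02, -0.48, -0.03],
  ],
  rotation=[
    [0.95, 0, 0],
    [0.95, 0, 0],
    [0.95, 0, 0],
    [0.95, 0, 0],
    [0.95, 0, 0],
    [0.95, 0, 0],
    [0.95, 0, 0],
    [0.95, 0, 0],
    [0.95, 0, 0],
    [0.95, 0, 0],
  ],
)

```text
clock: 12.65
position: [0.5191, -0.0322, 0.1425]
tool_rot: [-3.056, 1.552, 0.068]
force: [-0.7, -0.8, -0.3]
grip_width: 0.0502
```

```bash
python3 - <<'E'
from h import *
rel(.145,-.3,.135);rel(.145,-.7,.135,-.013)
E
```

```text
units shift [0.24 0.21 0.44] turn [-0.37 -0.18  0.01] F [-0.7 -0.8 -0.3] t 12.65 p [ 0.5191 -0.0322  0.1425]
units shift [ 0.25 -2.1  -0.03] turn [ 3.45 -0.18  0.05] F [-0.7 -0.8 -0.3] t 12.65 p [ 0.5191 -0.0322  0.1425]
```

arm_command(
  delta_pos=[
    [0.1, -0.48, 0],
    [0.07, -0.48, 0],
    [0.06, -0.45, 0],
    [0.04, -0.4, 0],
    [0.02, -0.1, 0],
  ],
  rotation=[
    [0.95, -0.1, 0],
    [0.95, -0.1, 0],
    [0.8, 0, 0],
    [0.6, 0, 0],
    [0, 0, 0],
  ],
)

```text
clock: 13.15
position: [0.5323, 0.029, 0.1404]
tool_rot: [-1.975, 1.563, 0.789]
force: [-4.6, -13.0, -1.0]
grip_width: 0.0505
```

```bash
python3 - <<'E'
from h import *
rel(.145,-.7,.135,-.013);rel(.145,.7,.135,.013)
E
```

```text
units shift [0.18 0.09 0.37] turn [ 0.02 -0.03  0.06] F [ -4.6 -13.   -1. ] t 13.15 p [0.5323 0.029  0.1404]
units shift [ 0.15  5.37 -4.06] turn [-13.35  -0.07   0.03] F [ -4.6 -13.   -1. ] t 13.15 p [0.5323 0.029  0.1404]
```

arm_command(
  delta_pos=[
    [0.15, 0.4, 0.2],
    [0.08, 0.4, 0.1],
    [0.03, 0.48, -0.02],
    [0.03, 0.48, -0.02],
    [0.03, 0.48, -0.02],
    [0.03, 0.48, -0.02],
    [0.03, 0.48, -0.02],
    [0.03, 0.48, -0.02],
    [0.03, 0.48, -0.02],
    [0.03, 0.48, -0.02],
  ],
  rotation=[
    [0, 0, 0],
    [0, 0, 0],
    [-0.95, 0, 0],
    [-0.95, 0, 0],
    [-0.95, 0, 0],
    [-0.95, 0, 0],
    [-0.95, 0, 0],
    [-0.95, 0, 0],
    [-0.95, 0, 0],
    [-0.95, 0, 0],
  ],
)

```text
clock: 14.15
position: [0.5174, -0.1101, 0.13]
tool_rot: [-3.125, 1.549, 0.478]
force: [1.2, 3.2, 2.0]
grip_width: 0.0504
```

```bash
python3 - <<'E'
from h import *
rel(.145,.1,.135,.013);rel(.145,.7,.135,.013)
E
```

```text
units shift [-0.16 -0.02 -0.26] turn [ 0.38 -0.21  0.01] F [1.2 3.2 2. ] t 14.15 p [ 0.5174 -0.1101  0.13  ]
units shift [-0.14  2.68 -1.24] turn [-5.35 -0.2  -0.05] F [1.2 3.2 2. ] t 14.15 p [ 0.5174 -0.1101  0.13  ]
```

arm_command(
  delta_pos=[
    [-0.1, 0.45, -0.12],
    [0, 0.48, -0.1],
    [0, 0.48, -0.03],
    [0, 0.48, -0.03],
    [0, 0.45, -0.03],
    [0, 0.35, 0],
    [0.02, 0.12, 0],
  ],
  rotation=[
    [-0.9, -0.1, 0],
    [-0.95, -0.1, 0],
    [-0.95, 0, 0],
    [-0.95, 0, 0],
    [-0.8, 0, 0],
    [-0.7, 0, 0],
    [0, 0, 0],
  ],
)

```text
clock: 14.85
position: [0.5751, -0.1775, 0.1337]
tool_rot: [-2.57, 1.569, 1.609]
force: [-2.9, 2.2, 1.7]
grip_width: 0.0503
```

```bash
python3 - <<'E'
from h import *
rel(.145,.7,.135,.013)
E
```

```text
units shift [-0.04  0.12 -0.53] turn [ 0.16 -0.01  0.01] F [-2.9  2.2  1.7] t 14.85 p [ 0.5751 -0.1775  0.1337]
```

arm_command(
  delta_pos=[
    [0, 0.15, 0],
    [0, -0.4, -0.2],
    [0.02, -0.45, -0.2],
    [0.02, -0.48, -0.1],
    [0.02, -0.48, -0.03],
    [0.02, -0.48, -0.03],
    [0.02, -0.48, -0.03],
    [0.02, -0.48, -0.03],
    [0.02, -0.48, -0.03],
    [0.02, -0.48, -0.03],
  ],
  rotation=[
    [0, 0, 0],
    [0, 0, 0],
    [0.5, 0, 0],
    [0.95, 0, 0],
    [0.95, 0, 0],
    [0.95, 0, 0],
    [0.95, 0, 0],
    [0.95, 0, 0],
    [0.95, 0, 0],
    [0.95, 0, 0],
  ],
)

```text
clock: 15.85
position: [0.4986, -0.0681, 0.1306]
tool_rot: [2.805, 1.566, -0.091]
force: [1.5, -1.5, -0.1]
grip_width: 0.0503
```

```bash
python3 - <<'E'
from h import *
rel(.145,0,.135,-.013);rel(.145,-.7,.135,-.013)
E
```

```text
units shift [-0.14  0.1  -0.34] turn [-0.72 -0.04 -0.02] F [ 1.5 -1.5 -0.1] t 15.85 p [ 0.4986 -0.0681  0.1306]
units shift [-0.14 -3.01 -1.53] turn [ 5.96 -0.04 -0.  ] F [ 1.5 -1.5 -0.1] t 15.85 p [ 0.4986 -0.0681  0.1306]
```

arm_command(
  delta_pos=[
    [-0.08, -0.5, -0.15],
    [-0.03, -0.5, -0.1],
    [0, -0.5, -0.08],
    [0, -0.5, -0.05],
    [0, -0.5, -0.03],
    [0, -0.45, -0.02],
    [0.02, -0.3, 0],
    [0.02, -0.12, 0],
  ],
  rotation=[
    [0.95, 0, 0],
    [0.95, 0, 0],
    [0.95, 0, 0],
    [0.95, 0, 0],
    [0.95, 0, 0],
    [0.9, 0, 0],
    [0.3, 0, 0],
    [0, 0, 0],
  ],
)

```text
clock: 16.65
position: [0.5086, 0.0384, 0.1354]
tool_rot: [3.08, 1.562, -0.477]
force: [-1.6, -25.6, 11.8]
grip_width: 0.0506
```

```bash
python3 - <<'E'
from h import *
rel(.145,-.7,.135,-.013)
E
```

```text
units shift [ 0.02  0.07 -0.49] turn [-0.35 -0.08 -0.01] F [ -1.6 -25.6  11.8] t 16.65 p [0.5086 0.0384 0.1354]
```

arm_command(
  delta_pos=[
    [0, 0.4, -0.2],
    [0, 0.4, -0.2],
    [0.03, 0.45, -0.06],
    [0.02, 0.45, -0.05],
    [0.02, 0.45, -0.04],
    [0.02, 0.45, -0.04],
    [0.02, 0.45, -0.04],
    [0.02, 0.45, -0.04],
    [0.0, 0.2, 0],
  ],
  rotation=[
    [0, 0, 0],
    [-0.2, 0, 0],
    [-0.95, 0, 0],
    [-0.95, 0, 0],
    [-0.95, 0, 0],
    [-0.95, 0, 0],
    [-0.95, 0, 0],
    [-0.95, 0, 0],
    [-0.3, 0, 0],
  ],
)

```text
clock: 17.55
position: [0.5038, -0.0778, 0.1343]
tool_rot: [2.758, 1.555, -0.12]
force: [1.7, 3.7, -1.6]
grip_width: 0.0503
```

```bash
python3 - <<'E'
from h import *
rel(.145,0,.135,.013);rel(.145,.7,.135,.013)
im=optics.grab_frame('wrist');cv2.imwrite('pics/w6.png',im[:,:,::-1])
E
```

```text
units shift [-0.01  0.61 -0.31] turn [-0.55 -0.14 -0.06] F [ 1.7  3.7 -1.6] t 17.55 p [ 0.5038 -0.0778  0.1343]
units shift [ 0.03  3.54 -1.9 ] turn [-7.24 -0.11 -0.11] F [ 1.7  3.7 -1.6] t 17.55 p [ 0.5038 -0.0778  0.1343]
```

View pics/w6.png

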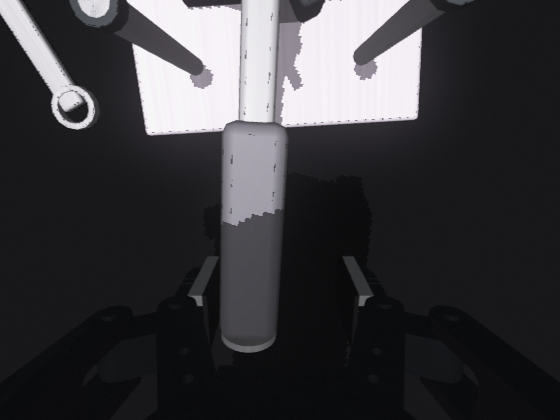

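The left finger is pushing the grip. The head is out of view, so I carry on slowly and watch the force.

arm_command(
  delta_pos=[
    [0, 0.25, -0.05],
    [0, 0.25, -0.05],
    [0, 0.25, -0.05],
    [0, 0.25, -0.05],
    [0, 0.25, -0.03],
    [0, 0.25, -0.03],
    [0, 0.25, -0.03],
    [0, 0.25, -0.03],
  ],
  rotation=[
    [-0.55, 0, 0],
    [-0.55, 0, 0],
    [-0.55, 0, 0],
    [-0.5, 0, 0],
    [-0.5, 0, 0],
    [-0.5, 0, 0],
    [-0.5, 0, 0],
    [-0.5, 0, 0],
  ],
)

```text
clock: 18.4
position: [0.5307, -0.1266, 0.1343]
tool_rot: [2.449, 1.563, 0.015]
force: [-3.6, 1.4, 0.1]
grip_width: 0.0509
```

```bash
python3 - <<'E'
from h import *
rel(.145,.7,.135,.013)
E
```

```text
units shift [-0.01  2.19 -0.57] turn [-2.99 -0.05 -0.06] F [-3.6  1.4  0.1] t 18.4 p [ 0.5307 -0.1266  0.1343]
```

arm_command(
  delta_pos=[
    [0, 0.25, -0.03],
    [0, 0.25, -0.03],
    [0, 0.25, -0.03],
    [0, 0.25, -0.03],
    [0, 0.25, -0.03],
    [0, 0.25, -0.03],
    [0, 0.2, -0.03],
    [0, 0.15, 0],
    [0, 0.15, 0],
  ],
  rotation=[
    [-0.4, 0, 0],
    [-0.4, 0, 0],
    [-0.4, 0, 0],
    [-0.4, 0, 0],
    [-0.4, 0, 0],
    [-0.4, 0, 0],
    [-0.4, 0, 0],
    [0, 0, 0],
    [0, 0, 0],
  ],
)

```text
clock: 19.3
position: [0.5702, -0.1615, 0.1329]
tool_rot: [-0.953, 1.565, -3.09]
force: [-4.3, 0.1, 1.1]
grip_width: 0.0503
```

```bash
python3 - <<'E'
from h import *
rel(.145,.7,.135,.013)
E
```

```text
units shift [-0.07  0.53 -0.17] turn [-0.15  0.03  0.05] F [-4.3  0.1  1.1] t 19.3 p [ 0.5702 -0.1615  0.1329]
```

arm_command(
  delta_pos=[
    [0, 0.2, -0.05],
    [0, 0.2, -0.05],
    [0, 0.15, 0],
    [0, 0.12, 0],
  ],
  rotation=[
    [-0.15, 0, 0],
    [0, 0, 0],
    [0, 0, 0],
    [0, 0, 0],
  ],
)

```text
clock: 19.7
position: [0.5865, -0.1688, 0.1322]
tool_rot: [-1.08, 1.557, 3.081]
force: [-41.4, 17.3, 29.5]
grip_width: 0.0504
```

```bash
python3 - <<'E'
from h import *
rel(.145,.7,.135,.013)
E
```

```text
units shift [-0.09 -0.06 -0.09] turn [-0.02  0.06  0.12] F [-41.4  17.3  29.5] t 19.7 p [ 0.5865 -0.1688  0.1322]
```

At the post again. Swing back for the third stroke.

arm_command(
  delta_pos=[
    [0, -0.4, 0],
    [0.02, -0.45, -0.03],
    [0.02, -0.48, -0.03],
    [0.02, -0.48, -0.03],
    [0.02, -0.48, -0.03],
    [0.02, -0.48, -0.03],
    [0.02, -0.48, -0.03],
    [0.02, -0.48, -0.03],
    [0.02, -0.48, -0.03],
    [0.02, -0.48, -0.03],
  ],
  rotation=[
    [0, 0.05, 0.1],
    [0.5, 0, 0],
    [0.95, 0, 0],
    [0.95, 0, 0],
    [0.95, 0, 0],
    [0.95, 0, 0],
    [0.95, 0, 0],
    [0.95, 0, 0],
    [0.95, 0, 0],
    [0.95, 0, 0],
  ],
)

```text
clock: 20.7
position: [0.5128, -0.0567, 0.1289]
tool_rot: [3.042, 1.558, 0.033]
force: [-0.5, 0.0, 0.6]
grip_width: 0.0506
```

```bash
python3 - <<'E'
from h import *
rel(.145,-.1,.135,-.013);rel(.145,-.7,.135,-.013)
E
```

```text
units shift [-0.21 -0.11  0.19] turn [-0.85 -0.12 -0.02] F [-0.5  0.   0.6] t 20.7 p [ 0.5128 -0.0567  0.1289]
units shift [-0.2  -2.85 -0.66] turn [ 4.88 -0.13  0.02] F [-0.5  0.   0.6] t 20.7 p [ 0.5128 -0.0567  0.1289]
```

arm_command(
  delta_pos=[
    [-0.1, -0.5, 0],
    [-0.1, -0.5, 0],
    [0, -0.5, 0],
    [0, -0.5, 0],
    [0, -0.45, -0.02],
    [0, -0.35, 0],
    [0.02, -0.12, 0],
  ],
  rotation=[
    [0.9, -0.1, 0],
    [0.9, 0, 0],
    [0.9, 0, 0],
    [0.9, 0, 0],
    [0.8, 0, 0],
    [0.4, 0, 0],
    [0, 0, 0],
  ],
)

```text
clock: 21.4
position: [0.5264, 0.0318, 0.1362]
tool_rot: [3.115, 1.562, -0.424]
force: [-18.6, -35.1, 21.6]
grip_width: 0.0504
```

```bash
python3 - <<'E'
from h import *
rel(.145,-.7,.135,-.013)
E
```

```text
units shift [0.04 0.1  0.15] turn [-0.17 -0.09 -0.  ] F [-18.6 -35.1  21.6] t 21.4 p [0.5264 0.0318 0.1362]
```

Third ccw stroke: take up the finger slack, then small steps.

arm_command(
  delta_pos=[
    [0, 0.4, 0.05],
    [0, 0.35, 0.05],
    [0, 0.2, 0],
    [0, 0.2, -0.01],
    [0, 0.2, -0.01],
    [0, 0.2, -0.01],
    [0, 0.2, -0.01],
    [0, 0.2, -0.01],
    [0, 0.2, -0.01],
    [0, 0.2, -0.01],
  ],
  rotation=[
    [0, -0.05, 0],
    [0, 0, 0],
    [-0.4, 0, 0],
    [-0.4, 0, 0],
    [-0.4, 0, 0],
    [-0.4, 0, 0],
    [-0.4, 0, 0],
    [-0.4, 0, 0],
    [-0.4, 0, 0],
    [-0.4, 0, 0],
  ],
)

```text
clock: 22.4
position: [0.5087, -0.0357, 0.1377]
tool_rot: [-2.878, 1.555, 0.217]
force: [0.3, 3.4, -2.8]
grip_width: 0.0503
```

arm_command(
  delta_pos=[
    [0, 0.2, -0.01],
    [0, 0.2, -0.01],
    [0, 0.2, -0.01],
    [0, 0.2, -0.01],
  ],
  rotation=[
    [-0.4, 0, 0],
    [-0.4, 0, 0],
    [-0.4, 0, 0],
    [-0.4, 0, 0],
  ],
)

```text
clock: 22.8
position: [0.5112, -0.059, 0.1379]
tool_rot: [-2.905, 1.549, 0.367]
force: [-0.1, 5.5, -3.0]
grip_width: 0.0508
```

```bash
python3 - <<'E'
from h import *
rel(.145,0,.135,.013)
E
```

```text
units shift [ 0.09  1.16 -0.06] turn [-1.82 -0.2   0.03] F [-0.1  5.5 -3. ] t 22.8 p [ 0.5112 -0.059   0.1379]
```

arm_command(
  delta_pos=[
    [0.05, 0.2, -0.01],
    [0, 0.2, -0.01],
    [0, 0.2, -0.01],
    [0, 0.2, -0.01],
    [0, 0.2, -0.01],
    [0, 0.2, -0.01],
  ],
  rotation=[
    [-0.4, -0.1, 0],
    [-0.4, 0, 0],
    [-0.4, 0, 0],
    [-0.4, 0, 0],
    [-0.4, 0, 0],
    [-0.4, 0, 0],
  ],
)

```text
clock: 23.4
position: [0.523, -0.093, 0.1372]
tool_rot: [-2.905, 1.552, 0.631]
force: [-1.1, 2.0, -1.3]
grip_width: 0.0504
```

arm_command(
  delta_pos=[
    [0, 0.2, -0.01],
    [0, 0.2, -0.01],
    [0, 0.2, -0.01],
    [0, 0.2, -0.01],
    [0, 0.2, -0.01],
  ],
  rotation=[
    [-0.4, 0, 0],
    [-0.4, 0, 0],
    [-0.4, 0, 0],
    [-0.4, 0, 0],
    [-0.4, 0, 0],
  ],
)

```text
clock: 23.9
position: [0.5381, -0.1182, 0.1372]
tool_rot: [-2.996, 1.547, 0.759]
force: [-3.5, 6.7, 2.0]
grip_width: 0.0503
```

```bash
python3 - <<'E'
from h import *
rel(.145,.7,.135,.013)
E
```

```text
units shift [ 0.07  2.22 -0.4 ] turn [-3.89 -0.23 -0.01] F [-3.5  6.7  2. ] t 23.9 p [ 0.5381 -0.1182  0.1372]
```

arm_command(
  delta_pos=[
    [0, 0.2, -0.03],
    [0, 0.2, -0.03],
    [0, 0.2, -0.03],
    [0, 0.2, -0.03],
    [0, 0.2, -0.03],
  ],
  rotation=[
    [-0.4, -0.2, 0],
    [-0.4, 0, 0],
    [-0.4, 0, 0],
    [-0.4, 0, 0],
    [-0.4, 0, 0],
  ],
)

```text
clock: 24.4
position: [0.5616, -0.1394, 0.1375]
tool_rot: [-2.842, 1.564, 1.131]
force: [-3.7, 0.4, -0.3]
grip_width: 0.0504
```

```bash
python3 - <<'E'
from h import *
rel(.145,.7,.135,.013)
E
```

```text
units shift [0.08 1.2  0.09] turn [-1.81 -0.06  0.01] F [-3.7  0.4 -0.3] t 24.4 p [ 0.5616 -0.1394  0.1375]
```

arm_command(
  delta_pos=[
    [0, 0.2, 0],
    [0, 0.2, 0],
    [0, 0.2, 0],
    [0, 0.2, 0],
    [0, 0.2, 0],
  ],
  rotation=[
    [-0.4, 0, 0],
    [-0.4, 0, 0],
    [-0.4, 0, 0],
    [-0.4, 0, 0],
    [0, 0, 0],
  ],
)

```text
clock: 24.9
position: [0.585, -0.1563, 0.1374]
tool_rot: [-2.808, 1.559, 1.342]
force: [0.2, -0.2, -0.1]
grip_width: 0.0503
```

```bash
python3 - <<'E'
from h import *
rel(.145,.7,.135,.013)
E
```

```text
units shift [0.08 0.2  0.24] turn [-0.12 -0.11  0.04] F [ 0.2 -0.2 -0.1] t 24.9 p [ 0.585  -0.1563  0.1374]
```

arm_command(
  delta_pos=[
    [0, 0.15, 0.05],
    [0, 0.15, 0],
    [0, 0.1, 0],
  ],
  rotation=[
    [0, 0, 0],
    [0, 0, 0],
    [0, 0, 0],
  ],
)

```text
clock: 25.2
position: [0.5906, -0.1621, 0.1368]
tool_rot: [-2.206, 1.553, 1.945]
force: [-29.0, 16.2, 23.3]
grip_width: 0.0504
```

```bash
python3 - <<'E'
from h import *
rel(.145,.7,.135,.013)
E
```

```text
units shift [ 0.06 -0.06  0.17] turn [-0.11 -0.1   0.13] F [-29.   16.2  23.3] t 25.2 p [ 0.5906 -0.1621  0.1368]
```

Full stroke again, so I swing back for a fourth to test for the stop.

arm_command(
  delta_pos=[
    [0, -0.4, 0.1],
    [0.02, -0.45, 0.05],
    [0.02, -0.48, -0.03],
    [0.02, -0.48, -0.03],
    [0.02, -0.48, -0.03],
    [0.02, -0.48, -0.03],
    [0.02, -0.48, -0.03],
    [0.02, -0.48, -0.03],
    [0.02, -0.48, -0.03],
    [0.02, -0.48, -0.03],
  ],
  rotation=[
    [0, -0.1, 0.1],
    [0.5, 0, 0],
    [0.95, 0, 0],
    [0.95, 0, 0],
    [0.95, 0, 0],
    [0.95, 0, 0],
    [0.95, 0, 0],
    [0.95, 0, 0],
    [0.95, 0, 0],
    [0.95, 0, 0],
  ],
)

```text
clock: 26.2
position: [0.5104, -0.057, 0.1336]
tool_rot: [3.125, 1.562, 0.105]
force: [0.4, -0.9, 0.2]
grip_width: 0.0504
```

arm_command(
  delta_pos=[
    [-0.1, -0.5, 0],
    [-0.1, -0.5, 0],
    [0, -0.5, 0],
    [0, -0.5, 0],
    [0, -0.35, 0],
  ],
  rotation=[
    [0.9, -0.1, 0],
    [0.9, 0, 0],
    [0.9, 0, 0],
    [0.9, 0, 0],
    [0.8, 0, 0],
  ],
)

```text
clock: 26.7
position: [0.5162, 0.0146, 0.1409]
tool_rot: [-2.745, 1.568, 0.036]
force: [0.7, -1.0, -0.5]
grip_width: 0.0506
```

```bash
python3 - <<'E'
from h import *
rel(.145,-.7,.135,-.013)
E
```

```text
units shift [ 0.2  -0.56  0.04] turn [ 0.18 -0.03  0.01] F [ 0.7 -1.  -0.5] t 26.7 p [0.5162 0.0146 0.1409]
```

Handle at about -0.6. Now ccw in small steps.

arm_command(
  delta_pos=[
    [0.1, 0.3, 0],
    [0.05, 0.3, 0],
    [0, 0.2, 0],
    [0, 0.2, -0.01],
    [0, 0.2, -0.01],
    [0, 0.2, -0.01],
    [0, 0.2, -0.01],
    [0, 0.2, -0.01],
  ],
  rotation=[
    [0, 0, 0],
    [0, 0, 0],
    [-0.4, 0, 0],
    [-0.4, 0, 0],
    [-0.4, 0, 0],
    [-0.4, 0, 0],
    [-0.4, 0, 0],
    [-0.4, 0, 0],
  ],
)

```text
clock: 27.5
position: [0.5025, -0.0438, 0.1366]
tool_rot: [-2.971, 1.562, 0.074]
force: [2.8, 3.2, -0.1]
grip_width: 0.0502
```

```bash
python3 - <<'E'
from h import *
rel(.145,-.2,.135,.013)
E
```

```text
units shift [ 0.06  0.7  -0.27] turn [-2.07 -0.08  0.01] F [ 2.8  3.2 -0.1] t 27.5 p [ 0.5025 -0.0438  0.1366]
```

arm_command(
  delta_pos=[
    [0, 0.2, -0.05],
    [0, 0.2, -0.05],
    [0, 0.2, -0.05],
  ],
  rotation=[
    [-0.5, 0, 0],
    [-0.5, 0, 0],
    [-0.5, 0, 0],
  ],
)

```text
clock: 27.8
position: [0.506, -0.0646, 0.1367]
tool_rot: [-2.987, 1.56, 0.224]
force: [1.8, 8.2, -2.3]
grip_width: 0.0501
```

arm_command(
  delta_pos=[
    [0, 0.2, -0.03],
    [0, 0.2, -0.03],
    [0, 0.2, -0.03],
  ],
  rotation=[
    [-0.5, 0, 0],
    [-0.5, 0, 0],
    [-0.5, 0, 0],
  ],
)

```text
clock: 28.1
position: [0.5109, -0.0847, 0.1367]
tool_rot: [-3.066, 1.557, 0.311]
force: [-0.3, 1.5, -0.4]
grip_width: 0.0503
```

```bash
python3 - <<'E'
from h import *
rel(.145,0,.135,.013)
E
```

```text
units shift [ 0.06  0.33 -0.15] turn [-0.82 -0.13  0.  ] F [-0.3  1.5 -0.4] t 28.1 p [ 0.5109 -0.0847  0.1367]
```

arm_command(
  delta_pos=[
    [0, 0.2, -0.03],
    [0, 0.2, -0.03],
    [0, 0.2, -0.03],
  ],
  rotation=[
    [-0.5, 0, 0],
    [-0.5, 0, 0],
    [-0.5, 0, 0],
  ],
)

```text
clock: 28.4
position: [0.5181, -0.1051, 0.1368]
tool_rot: [3.043, 1.555, 0.302]
force: [0.0, 4.2, -0.2]
grip_width: 0.0504
```

arm_command(
  delta_pos=[
    [0, 0.2, -0.03],
    [0, 0.2, -0.03],
    [0, 0.2, -0.03],
  ],
  rotation=[
    [-0.4, 0, 0],
    [-0.4, 0, 0],
    [-0.4, 0, 0],
  ],
)

```text
clock: 28.7
position: [0.5276, -0.1225, 0.1369]
tool_rot: [3.017, 1.553, 0.409]
force: [-0.0, 8.2, 0.0]
grip_width: 0.0503
```

```bash
python3 - <<'E'
from h import *
rel(.145,.3,.135,.013)
E
```

```text
units shift [ 0.07  0.44 -0.24] turn [-0.84 -0.17 -0.03] F [-0.   8.2  0. ] t 28.7 p [ 0.5276 -0.1225  0.1369]
```

arm_command(
  delta_pos=[
    [0, 0.2, -0.03],
    [0, 0.2, -0.03],
    [0, 0.2, -0.03],
  ],
  rotation=[
    [-0.5, -0.1, 0],
    [-0.5, 0, 0],
    [-0.5, 0, 0],
  ],
)

```text
clock: 29.0
position: [0.539, -0.1389, 0.1368]
tool_rot: [2.777, 1.562, 0.334]
force: [-0.2, 1.3, 0.1]
grip_width: 0.0505
```

arm_command(
  delta_pos=[
    [0, 0.2, -0.03],
    [0, 0.2, -0.03],
    [0, 0.2, -0.03],
  ],
  rotation=[
    [-0.4, 0, 0],
    [-0.4, 0, 0],
    [-0.4, 0, 0],
  ],
)

```text
clock: 29.3
position: [0.5519, -0.1544, 0.1367]
tool_rot: [2.679, 1.562, 0.367]
force: [0.1, 3.4, 0.2]
grip_width: 0.0502
```

```bash
python3 - <<'E'
from h import *
rel(.145,.7,.135,.013)
E
```

```text
units shift [ 0.06  1.1  -0.5 ] turn [-1.83 -0.07 -0.04] F [0.1 3.4 0.2] t 29.3 p [ 0.5519 -0.1544  0.1367]
```

No stop yet. I'll check the pointer before going on.

arm_command(
  delta_pos=[
    [0, -0.4, 0],
    [-0.8, 0, 0],
    [-0.9, 0, 0],
    [-0.8, 0, -0.5],
    [0, 0, -0.8],
    [0, 0, -0.5],
    [0, 0, 0],
  ],
  rotation=[
    [0, 0, 0],
    [0, 0, 0],
    [0, 0, 0],
    [0, 0, 0],
    [0, 0, 0],
    [0, 0, 0],
    [0, 0, 0],
  ],
)

```text
clock: 30.0
position: [0.5727, -0.1094, 0.2134]
tool_rot: [2.679, 1.565, 0.361]
force: [-0.8, 0.3, 0.0]
grip_width: 0.0504
```

```bash
python3 - <<'E'
from h import *
rel(.145,.5,.135,0)
im=optics.grab_frame('wrist')[:,:,::-1];cv2.imwrite('pics/w7.png',im)
for f in('w5','w3','w7'):
  print(f)
c=cam('wrist');print(proj(c,[*B,.152]))
E
```

```text
units shift [2.61 0.21 1.25] turn [ 0.02 -0.05 -0.03] F [-0.8  0.3  0. ] t 30.0 p [ 0.5727 -0.1094  0.2134]
w5
w3
w7
[292.88623468  37.25429935]
```

View pics/w7.png

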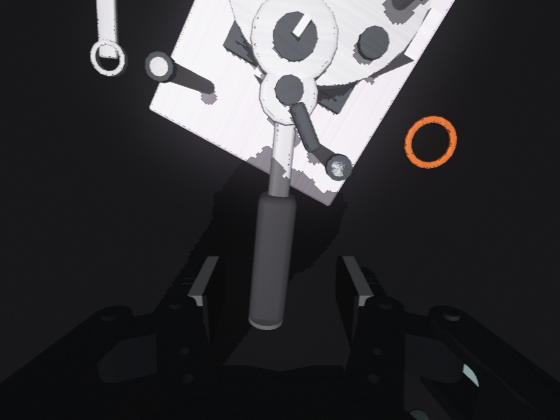

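The pointer has swung round to the upper right, disc centre (295,37) and tip about (305,18). With the tool at +0.5 that puts the bolt near 3.0. The lever still leans right. I'll put a number on it, compared with the start.

```bash
python3 - <<'E'
from h import *
def bolt(f,tool,win):
    im=cv2.imread(f'pics/{f}.png').astype(int);x0,x1,y0,y1=win;g=im[y0:y1,x0:x1].mean(2)
    d=(g<110).astype(np.uint8);n,l,s,c=cv2.connectedComponentsWithStats(d);k=1+np.argmax(s[1:,4])
    cn=max(cv2.findContours((l==k).astype(np.uint8),0,2)[0],key=cv2.contourArea);hull=cv2.convexHull(cn)
    (cx,cy),rad=cv2.minEnclosingCircle(hull);m=np.zeros(g.shape,np.uint8);cv2.circle(m,(int(round(cx)),int(round(cy))),int(rad-2),1,-1)
    ys,xs=np.nonzero(m&(g>150));v=np.array([xs.mean()-cx,ys.mean()-cy]);print(f,cx+x0,cy+y0,rad,v,len(xs),'bolt~',tool+np.arctan2(v[0],v[1]))
bolt('w7',.5,(268,322,8,62));bolt('w4',.7,(240,302,75,142));bolt('w3',.7,(345,397,100,147))
E
```

```text
w7 294.67823600769043 36.46059989929199 24.685216903686523 [  6.31626949 -10.28477572] 182 bolt~ 3.090842520361128
w4 270.5 109.0 29.719621658325195 [-4.6462585  12.60204082] 294 bolt~ 0.3467719844526601
w3 370.7758617401123 125.34482765197754 22.41538429260254 [-1.09461174  9.69892235] 160 bolt~ 0.5876164303300844
```

arm_command(
  delta_pos=[
    [0, -0.1, 0.5],
    [0, 0, 0.75],
    [0, 0, 0],
    [0.8, 0, 0],
    [0.9, 0, 0],
    [0.8, 0, 0],
    [0.1, 0, 0],
  ],
  rotation=[
    [0, 0, 0],
    [0, 0, 0],
    [0, 0, 0],
    [0, 0, 0],
    [0, 0, 0],
    [0, 0, 0],
    [0, 0, 0],
  ],
)

```text
clock: 30.75
position: [0.5349, -0.1439, 0.1306]
tool_rot: [0.505, 1.57, -1.822]
force: [-0.6, 0.4, 0.3]
grip_width: 0.0506
```

arm_command(
  delta_pos=[
    [0, 0.2, 0],
    [0, 0.15, 0],
    [0, 0.12, 0],
    [0, 0.12, 0],
  ],
  rotation=[
    [0, 0, 0],
    [0, 0, 0],
    [-0.2, 0, 0],
    [-0.2, 0, 0],
  ],
)

```text
clock: 31.15
position: [0.5478, -0.1577, 0.1327]
tool_rot: [0.228, 1.569, -2.054]
force: [-2.6, 2.3, -3.2]
grip_width: 0.0503
```

```bash
python3 - <<'E'
from h import *
rel(.145,.7,.135,.013)
E
```

```text
units shift [-0.08  1.14 -0.64] turn [-1.55  0.01 -0.  ] F [-2.6  2.3 -3.2] t 31.15 p [ 0.5478 -0.1577  0.1327]
```

arm_command(
  delta_pos=[
    [0, 0.15, -0.05],
    [0, 0.15, -0.05],
    [0, 0.15, -0.05],
    [0, 0.12, -0.05],
  ],
  rotation=[
    [-0.3, 0, 0],
    [-0.3, 0, 0],
    [-0.2, 0, 0],
    [-0.2, 0, 0],
  ],
)

```text
clock: 31.55
position: [0.5639, -0.1654, 0.1339]
tool_rot: [-0.478, 1.566, -2.648]
force: [-7.0, -0.4, -2.0]
grip_width: 0.0503
```

```bash
python3 - <<'E'
from h import *
rel(.145,.7,.135,.013)
E
```

```text
units shift [-0.04  0.62 -0.42] turn [-0.47  0.04  0.02] F [-7.  -0.4 -2. ] t 31.55 p [ 0.5639 -0.1654  0.1339]
```

arm_command(
  delta_pos=[
    [0, 0.15, -0.05],
    [0, 0.15, -0.05],
    [0, 0.12, -0.05],
  ],
  rotation=[
    [-0.2, 0, 0],
    [-0.2, 0, 0],
    [0, 0, 0],
  ],
)

```text
clock: 31.85
position: [0.5755, -0.1701, 0.1343]
tool_rot: [-0.647, 1.561, -2.77]
force: [-0.3, 0.2, -1.0]
grip_width: 0.0507
```

```bash
python3 - <<'E'
from h import *
rel(.145,.7,.135,.013)
E
```

```text
units shift [-0.03  0.23 -0.32] turn [-0.02  0.07  0.06] F [-0.3  0.2 -1. ] t 31.85 p [ 0.5755 -0.1701  0.1343]
```

arm_command(
  delta_pos=[
    [0, 0.15, -0.05],
    [0, 0.15, -0.05],
    [0, 0.1, 0],
  ],
  rotation=[
    [0, 0, 0],
    [0, 0, 0],
    [0, 0, 0],
  ],
)

```text
clock: 32.15
position: [0.5842, -0.1726, 0.1345]
tool_rot: [-0.921, 1.552, -3.042]
force: [-32.7, 17.2, 20.7]
grip_width: 0.0502
```

arm_command(
  delta_pos=[
    [0, -0.4, 0.0],
    [0.02, -0.45, 0.0],
    [0.02, -0.48, -0.03],
    [0.02, -0.48, -0.03],
    [0.02, -0.48, -0.03],
    [0.02, -0.48, -0.03],
    [0.02, -0.48, -0.03],
    [0.02, -0.48, -0.03],
  ],
  rotation=[
    [0, 0, 0.1],
    [0.5, 0, 0],
    [0.95, 0, 0],
    [0.95, 0, 0],
    [0.95, 0, 0],
    [0.95, 0, 0],
    [0.95, 0, 0],
    [0.95, 0, 0],
  ],
)

```text
clock: 32.95
position: [0.5137, -0.0912, 0.133]
tool_rot: [1.104, 1.562, -1.69]
force: [0.2, -0.3, -0.1]
grip_width: 0.0503
```

```bash
python3 - <<'E'
from h import *
rel(.145,0,.135,-.013);rel(.145,-.6,.135,-.013)
E
```

```text
units shift [-0.07 -0.76 -0.12] turn [ 0.25  0.04 -0.07] F [ 0.2 -0.3 -0.1] t 32.95 p [ 0.5137 -0.0912  0.133 ]
units shift [-0.1  -3.38 -1.28] turn [ 5.98  0.01 -0.08] F [ 0.2 -0.3 -0.1] t 32.95 p [ 0.5137 -0.0912  0.133 ]
```

arm_command(
  delta_pos=[
    [0, -0.45, -0.05],
    [0, -0.48, -0.05],
    [0, -0.48, -0.05],
    [0, -0.48, -0.03],
    [0, 0.3, 0],
    [0, 0.3, 0],
    [0, 0.2, 0],
  ],
  rotation=[
    [0.6, 0, 0],
    [0.95, 0, 0],
    [0.95, 0, 0],
    [0.95, 0, 0],
    [0, 0, 0],
    [0, 0, 0],
    [0, 0, 0],
  ],
)

```text
clock: 33.65
position: [0.5098, -0.0556, 0.1355]
tool_rot: [2.269, 1.56, -0.898]
force: [-0.1, 0.5, -1.5]
grip_width: 0.0505
```

arm_command(
  delta_pos=[
    [0, 0.15, 0],
    [0, 0.15, 0],
    [0, 0.15, 0],
    [0, 0.15, 0],
  ],
  rotation=[
    [-0.35, 0, 0],
    [-0.35, 0, 0],
    [-0.35, 0, 0],
    [-0.35, 0, 0],
  ],
)

```text
clock: 34.05
position: [0.5111, -0.0788, 0.136]
tool_rot: [2.202, 1.559, -0.814]
force: [-0.3, 0.6, -0.2]
grip_width: 0.0505
```

```bash
python3 - <<'E'
from h import *
rel(.145,0,.135,.013)
E
```

```text
units shift [ 0.04  0.5  -0.15] turn [-1.86 -0.06 -0.1 ] F [-0.3  0.6 -0.2] t 34.05 p [ 0.5111 -0.0788  0.136 ]
```

arm_command(
  delta_pos=[
    [0, 0.15, 0],
    [0, 0.15, 0],
    [0, 0.15, 0],
    [0, 0.15, 0],
  ],
  rotation=[
    [-0.5, 0, 0],
    [-0.5, 0, 0],
    [-0.5, 0, 0],
    [-0.4, 0, 0],
  ],
)

```text
clock: 34.45
position: [0.5154, -0.1012, 0.1365]
tool_rot: [2.104, 1.558, -0.705]
force: [1.1, 3.4, -0.5]
grip_width: 0.0504
```

```bash
python3 - <<'E'
from h import *
rel(.145,.2,.135,.013)
E
```

```text
units shift [ 0.06  0.72 -0.33] turn [-1.8  -0.05 -0.11] F [ 1.1  3.4 -0.5] t 34.45 p [ 0.5154 -0.1012  0.1365]
```

arm_command(
  delta_pos=[
    [0, 0.15, -0.05],
    [0, 0.15, -0.05],
    [0, 0.15, -0.05],
    [0, 0.15, -0.05],
  ],
  rotation=[
    [-0.5, 0, 0],
    [-0.5, 0, 0],
    [-0.5, 0, 0],
    [-0.4, 0, 0],
  ],
)

```text
clock: 34.85
position: [0.5273, -0.1186, 0.1365]
tool_rot: [1.973, 1.56, -0.628]
force: [-4.9, 3.7, 2.9]
grip_width: 0.0503
```

```bash
python3 - <<'E'
from h import *
rel(.145,.3,.135,.013)
E
```

```text
units shift [ 0.05  0.55 -0.18] turn [-0.77 -0.03 -0.09] F [-4.9  3.7  2.9] t 34.85 p [ 0.5273 -0.1186  0.1365]
```

arm_command(
  delta_pos=[
    [0, 0.15, -0.02],
    [0, 0.15, -0.02],
    [0, 0.15, -0.02],
    [0, 0.15, -0.02],
  ],
  rotation=[
    [-0.3, 0, 0],
    [-0.3, 0, 0],
    [-0.3, 0, 0],
    [-0.3, 0, 0],
  ],
)

```text
clock: 35.25
position: [0.5392, -0.1358, 0.1366]
tool_rot: [2.03, 1.562, -0.439]
force: [0.3, 0.1, 0.6]
grip_width: 0.0503
```

```bash
python3 - <<'E'
from h import *
rel(.145,.4,.135,.013)
E
```

```text
units shift [ 0.06  0.36 -0.2 ] turn [-0.47 -0.04 -0.08] F [0.3 0.1 0.6] t 35.25 p [ 0.5392 -0.1358  0.1366]
```

arm_command(
  delta_pos=[
    [0, 0.15, -0.04],
    [0, 0.15, -0.04],
    [0, 0.15, -0.04],
    [0, 0.15, -0.04],
  ],
  rotation=[
    [-0.3, 0, 0],
    [-0.3, 0, 0],
    [-0.3, 0, 0],
    [-0.3, 0, 0],
  ],
)

```text
clock: 35.65
position: [0.5545, -0.1513, 0.1366]
tool_rot: [1.959, 1.562, -0.38]
force: [-1.5, 3.2, -0.6]
grip_width: 0.0504
```

```bash
python3 - <<'E'
from h import *
rel(.145,.5,.135,.013)
E
```

```text
units shift [ 0.06  0.15 -0.2 ] turn [-0.18 -0.03 -0.08] F [-1.5  3.2 -0.6] t 35.65 p [ 0.5545 -0.1513  0.1366]
```

arm_command(
  delta_pos=[
    [0, 0.15, -0.04],
    [0, 0.15, -0.04],
    [0, 0.15, -0.04],
    [0, 0.15, -0.04],
    [0, 0.15, -0.04],
  ],
  rotation=[
    [-0.3, 0, 0],
    [-0.3, 0, 0],
    [-0.3, 0, 0],
    [-0.3, 0, 0],
    [-0.2, 0, 0],
  ],
)

```text
clock: 36.15
position: [0.5739, -0.1652, 0.1365]
tool_rot: [2.291, 1.566, 0.105]
force: [-5.3, 3.6, 5.1]
grip_width: 0.0504
```

```bash
python3 - <<'E'
from h import *
rel(.145,.7,.135,.013)
E
```

```text
units shift [ 0.05  0.35 -0.23] turn [-0.63 -0.03 -0.03] F [-5.3  3.6  5.1] t 36.15 p [ 0.5739 -0.1652  0.1365]
```

arm_command(
  delta_pos=[
    [0, 0.15, -0.02],
    [0, 0.15, -0.02],
    [0, 0.12, 0],
    [0, 0.12, 0],
  ],
  rotation=[
    [-0.3, 0, 0],
    [-0.2, 0, 0],
    [0, 0, 0],
    [0, 0, 0],
  ],
)

```text
clock: 36.55
position: [0.5839, -0.1733, 0.1358]
tool_rot: [-1.818, 1.563, 2.334]
force: [-35.5, 23.5, 31.2]
grip_width: 0.0502
```

arm_command(
  delta_pos=[
    [0, -0.4, 0],
    [-0.8, 0, 0],
    [-0.9, 0, 0],
    [-0.8, 0, -0.6],
    [0, 0, -0.8],
    [0, 0, -0.5],
    [0, 0, 0],
  ],
  rotation=[
    [0, 0, 0],
    [0, 0, 0],
    [0, 0, 0],
    [0, 0, 0],
    [0, 0, 0],
    [0, 0, 0],
    [0, 0, 0],
  ],
)

```text
clock: 37.25
position: [0.6042, -0.1223, 0.2133]
tool_rot: [-1.669, 1.561, 2.476]
force: [-0.1, 0.8, -0.4]
grip_width: 0.0503
```

```bash
python3 - <<'E'
from h import *
rel(.145,.7,.135,0)
im=optics.grab_frame('wrist')[:,:,::-1];cv2.imwrite('pics/w8.png',im)
c=cam('wrist');print(proj(c,[*B,.152]))
E
```

```text
units shift [ 2.61 -0.13  1.54] turn [-0.16 -0.01  0.1 ] F [-0.1  0.8 -0.4] t 37.25 p [ 0.6042 -0.1223  0.2133]
[266.52092221  55.62700729]
```

View pics/w8.png

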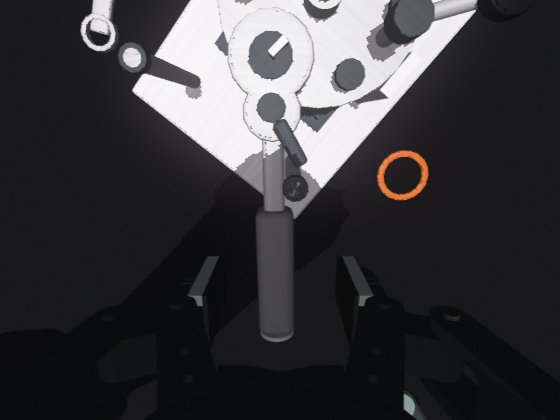

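The pointer's tip is at about (286,40) with the disc centre at (271,53). The fin is at the loosening side: hub (271,107), end (302,162). I'll work out the bolt angle on the right plane.

```bash
cat >> h.py <<'E'
def bolt(im,c,Bz=.152):
    p=proj(c,[*B,Bz]).round().astype(int);w=34;x0,y0=max(p[0]-w,0),max(p[1]-w,0);g=im[y0:y0+2*w,x0:x0+2*w].mean(2)
    d=(g<110).astype(np.uint8);n,l,s,ct=cv2.connectedComponentsWithStats(d)
    k=min([i for i in range(1,n) if s[i,4]>300],key=lambda i:np.hypot(*(ct[i]-(p-[x0,y0]))))
    cn=max(cv2.findContours((l==k).astype(np.uint8),0,2)[0],key=cv2.contourArea);(cx,cy),rad=cv2.minEnclosingCircle(cn)
    m=np.zeros(g.shape,np.uint8);cv2.circle(m,(int(round(cx)),int(round(cy))),int(rad-2),1,-1)
    ys,xs=np.nonzero(m&(g>150));pts=np.c_[xs+x0,ys+y0].astype(np.float32)
    vx,vy,qx,qy=cv2.fitLine(pts,2,0,.01,.01).ravel();C=np.array([cx+x0,cy+y0])
    if np.dot([vx,vy],pts.mean(0)-C)<0: vx,vy=-vx,-vy
    a=onz(c,qx,qy,Bz);b=onz(c,qx+8*vx,qy+8*vy,Bz);e=onz(c,*C,Bz-.002)
    f=lambda d:(np.arctan2(d[1],d[0])-Y0)%(2*np.pi)
    print('disc',C.round(1),rad,'centre',e[:2].round(4),'line angle',f(b-a),'centroid angle',f(onz(c,*pts.mean(0),Bz)-onz(c,*C,Bz)))
E
python3 - <<'E'
from h import *
c=cam('wrist');im=cv2.imread('pics/w8.png').astype(int);bolt(im,c)
# handle line: shank/grip edges
for a,b in [((271.5,107),(277,337))]:
    d=onz(c,*b,.146)-onz(c,*a,.151);print('handle',(np.arctan2(d[1],d[0])-Y0)%(2*np.pi))
E
```

```text
disc [270.   54.5] 24.026126861572266 centre [ 0.6529 -0.0353] line angle 2.7329603149294823 centroid angle 3.147578557748652
handle 0.6990041693334454
```

```bash
python3 - <<'E'
from h import *
c=cam('wrist');S=monitor.observe();T=R.from_euler('xyz',S['tool_rot']).as_matrix();p0,M=c
relR=T.T@M;relp=T.T@(p0['origin']-S['position'])
for f,pos,rot in [('w3',[.5772,-.062,.2111],[-1.212,1.561,2.948]),('w4',[.6187,-.0972,.1658],[-.887,1.552,-3.016]),('w5',[.5988,-.1416,.2182],[-1.235,1.566,2.921]),('w7',[.5727,-.1094,.2134],[2.679,1.565,.361]),('w8',S['position'],S['tool_rot'])]:
    Q=R.from_euler('xyz',rot).as_matrix();c=(dict(p0,origin=np.array(pos)+Q@relp),Q@relR)
    im=cv2.imread(f'pics/{f}.png').astype(int);print(f,end=' ')
    try: bolt(im,c)
    except Exception as e: print(e)
a=[cv2.resize(cv2.imread(f'pics/{f}.png')[y:y+64,x:x+64],(390,390),interpolation=0) for f,x,y in(('w7',263,5),('w8',238,22))]
cv2.imwrite('pics/z.png',np.hstack(a))
E
```

```text
w3 disc [370.8 125.3] 22.415382385253906 centre [ 0.6528 -0.0323] line angle 0.32827823469864725 centroid angle 0.6563137038119953
w4 disc [269.6 109.4] 29.533479690551758 centre [ 0.6536 -0.0334] line angle 0.3652549149485811 centroid angle 0.36936944713443154
w5 disc [260.5  17.3] 23.92818832397461 centre [ 0.6531 -0.035 ] line angle 0.3739114557337224 centroid angle 0.12603921148708075
w7 disc [294.7  36.5] 24.685216903686523 centre [ 0.6532 -0.0342] line angle 3.1165181514159017 centroid angle 3.0565329234591796
w8 disc [270.   54.5] 24.026126861572266 centre [ 0.6529 -0.0353] line angle 2.732960314929484 centroid angle 3.147578557748651
```

View pics/z.png

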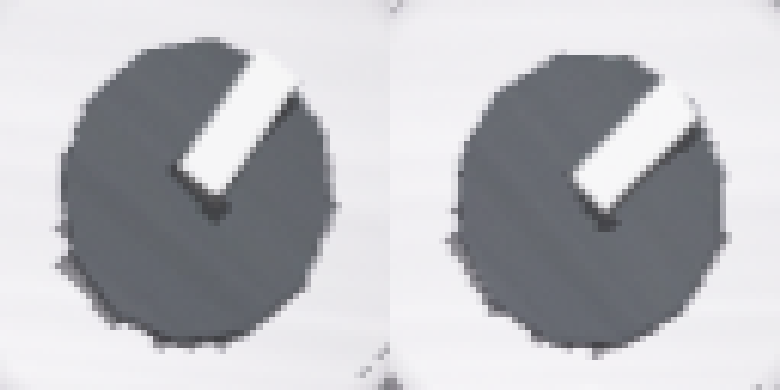

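In both crops the pointer stands at 3.0 to 3.05, so the bolt already looks fully out. Twelve pictures viewed. But I expected the handle to be blocked at the stop, so I'll run one test stroke with force read every row or two.

arm_command(
  delta_pos=[
    [0, -0.1, 0.7],
    [0, 0, 0.8],
    [0, 0, 0],
    [0.8, 0, 0],
    [0.9, 0, 0],
    [0.8, 0, 0],
    [0, 0, 0],
  ],
  rotation=[
    [0, 0, 0.1],
    [0, 0, 0],
    [0, 0, 0],
    [0, 0, 0],
    [0, 0, 0],
    [0, 0, 0],
    [0, 0, 0],
  ],
)

```text
clock: 38.0
position: [0.5724, -0.1672, 0.1329]
tool_rot: [-0.571, 1.566, -2.715]
force: [-0.5, -0.2, -0.0]
grip_width: 0.0504
```

arm_command(
  delta_pos=[
    [0, -0.4, 0],
    [0, -0.4, 0],
    [0, -0.48, -0.03],
    [0, -0.48, -0.03],
    [0, -0.48, -0.03],
    [0, -0.48, -0.03],
    [0, -0.48, -0.03],
    [0, 0, 0],
  ],
  rotation=[
    [0, 0, 0],
    [0.6, 0, 0],
    [0.95, 0, 0],
    [0.95, 0, 0],
    [0.95, 0, 0],
    [0.95, 0, 0],
    [0.95, 0, 0],
    [0, 0, 0],
  ],
)

```text
clock: 38.8
position: [0.5081, -0.0986, 0.1391]
tool_rot: [1.317, 1.568, -1.413]
force: [0.2, -0.5, 0.4]
grip_width: 0.0504
```

arm_command(
  delta_pos=[
    [0, 0.35, 0],
    [0, 0.3, 0],
    [0, 0, 0],
  ],
  rotation=[
    [0, 0, 0],
    [0, 0, 0],
    [0, 0, 0],
  ],
)

```text
clock: 39.1
position: [0.518, -0.12, 0.1406]
tool_rot: [1.704, 1.566, -1.019]
force: [-0.6, 0.7, -0.4]
grip_width: 0.0506
```

```bash
python3 - <<'E'
from h import *
rel(.145,.2,.135,.013)
E
```

```text
units shift [ 0.19  0.14 -0.44] turn [-0.98 -0.   -0.04] F [-0.6  0.7 -0.4] t 39.1 p [ 0.518  -0.12    0.1406]
```

arm_command(
  delta_pos=[
    [0.05, 0.15, -0.1],
    [0.05, 0.15, -0.1],
  ],
  rotation=[
    [-0.5, 0, 0],
    [-0.5, 0, 0],
  ],
)

```text
clock: 39.3
position: [0.5276, -0.1276, 0.1376]
tool_rot: [1.519, 1.567, -1.097]
force: [-0.6, 0.1, 0.1]
grip_width: 0.0504
```

arm_command(
  delta_pos=[
    [0, 0.12, -0.05],
  ],
  rotation=[
    [-0.3, 0, 0],
  ],
)

```text
clock: 39.4
position: [0.5309, -0.1309, 0.1372]
tool_rot: [1.418, 1.567, -1.164]
force: [-0.3, 1.0, -0.1]
grip_width: 0.0504
```

arm_command(
  delta_pos=[
    [0, 0.12, -0.05],
  ],
  rotation=[
    [-0.3, 0, 0],
  ],
)

```text
clock: 39.5
position: [0.5342, -0.1341, 0.137]
tool_rot: [1.252, 1.567, -1.298]
force: [-1.1, 1.0, -0.4]
grip_width: 0.0503
```

arm_command(
  delta_pos=[
    [0, 0.12, -0.03],
  ],
  rotation=[
    [-0.3, 0, 0],
  ],
)

```text
clock: 39.6
position: [0.5371, -0.1374, 0.1368]
tool_rot: [1.133, 1.568, -1.384]
force: [-0.5, 0.4, -0.1]
grip_width: 0.0505
```

arm_command(
  delta_pos=[
    [0, 0.12, -0.03],
  ],
  rotation=[
    [-0.3, 0, 0],
  ],
)

```text
clock: 39.7
position: [0.5401, -0.1406, 0.1366]
tool_rot: [1.005, 1.568, -1.478]
force: [-0.6, 1.3, 1.0]
grip_width: 0.0503
```

arm_command(
  delta_pos=[
    [0, 0.12, -0.03],
  ],
  rotation=[
    [-0.3, 0, 0],
  ],
)

```text
clock: 39.8
position: [0.5432, -0.1438, 0.1364]
tool_rot: [0.817, 1.569, -1.634]
force: [-0.2, 1.4, -0.0]
grip_width: 0.0502
```

arm_command(
  delta_pos=[
    [0, 0.12, -0.03],
  ],
  rotation=[
    [-0.3, 0, 0],
  ],
)

```text
clock: 39.9
position: [0.5462, -0.1467, 0.1362]
tool_rot: [0.545, 1.569, -1.873]
force: [-0.2, 2.7, 0.2]
grip_width: 0.0505
```

```bash
python3 - <<'E'
from h import *
rel(.145,.5,.135,.013)
E
```

```text
units shift [ 0.04  0.42 -0.31] turn [-0.93  0.02 -0.01] F [-0.2  2.7  0.2] t 39.9 p [ 0.5462 -0.1467  0.1362]
```

arm_command(
  delta_pos=[
    [0, 0.12, -0.05],
  ],
  rotation=[
    [-0.3, 0, 0],
  ],
)

```text
clock: 40.0
position: [0.5496, -0.1493, 0.136]
tool_rot: [0.055, 1.569, -2.329]
force: [-1.9, 1.4, 1.8]
grip_width: 0.0507
```

arm_command(
  delta_pos=[
    [0, 0.12, -0.05],
  ],
  rotation=[
    [-0.3, 0, 0],
  ],
)

```text
clock: 40.1
position: [0.5529, -0.1517, 0.1357]
tool_rot: [-0.375, 1.568, -2.726]
force: [-3.8, 1.3, 2.2]
grip_width: 0.0505
```

arm_command(
  delta_pos=[
    [0, 0.12, -0.05],
  ],
  rotation=[
    [-0.3, 0, 0],
  ],
)

```text
clock: 40.2
position: [0.5563, -0.1539, 0.1354]
tool_rot: [-0.643, 1.567, -2.962]
force: [-3.6, 1.4, 2.4]
grip_width: 0.0508
```

arm_command(
  delta_pos=[
    [0, 0.12, -0.05],
  ],
  rotation=[
    [-0.3, 0, 0],
  ],
)

```text
clock: 40.3
position: [0.5595, -0.156, 0.1351]
tool_rot: [-0.814, 1.565, -3.1]
force: [-3.6, 2.2, 3.9]
grip_width: 0.0505
```

arm_command(
  delta_pos=[
    [0, 0.12, -0.05],
  ],
  rotation=[
    [-0.3, 0, 0],
  ],
)

```text
clock: 40.4
position: [0.5627, -0.1579, 0.1347]
tool_rot: [-0.923, 1.564, 3.107]
force: [-4.4, 2.9, 3.6]
grip_width: 0.0502
```

arm_command(
  delta_pos=[
    [0, 0.12, -0.03],
  ],
  rotation=[
    [-0.3, 0, 0],
  ],
)

```text
clock: 40.5
position: [0.5658, -0.1599, 0.1344]
tool_rot: [-1.048, 1.562, 3.015]
force: [-3.1, 3.7, 3.4]
grip_width: 0.0504
```

arm_command(
  delta_pos=[
    [0, 0.12, -0.03],
  ],
  rotation=[
    [-0.3, 0, 0],
  ],
)

```text
clock: 40.6
position: [0.5689, -0.1617, 0.1341]
tool_rot: [-1.152, 1.561, 2.944]
force: [-4.5, 3.7, 3.9]
grip_width: 0.0502
```

```bash
python3 - <<'E'
from h import *
rel(.145,.7,.135,.013)
E
```

```text
units shift [-0.03  0.55 -0.23] turn [-0.63  0.04  0.09] F [-4.5  3.7  3.9] t 40.6 p [ 0.5689 -0.1617  0.1341]
```

arm_command(
  delta_pos=[
    [0, 0.12, -0.03],
    [0, 0.12, -0.03],
  ],
  rotation=[
    [-0.3, 0, 0],
    [-0.3, 0, 0],
  ],
)

```text
clock: 40.8
position: [0.575, -0.1649, 0.1335]
tool_rot: [-1.304, 1.557, 2.859]
force: [-5.2, 4.1, 5.2]
grip_width: 0.0502
```

arm_command(
  delta_pos=[
    [0, 0.12, 0],
    [0, 0.12, 0],
  ],
  rotation=[
    [0, 0, 0],
    [0, 0, 0],
  ],
)

```text
clock: 41.0
position: [0.5812, -0.1702, 0.133]
tool_rot: [-1.34, 1.556, 2.823]
force: [-0.3, 0.7, 0.4]
grip_width: 0.05
```

arm_command(
  delta_pos=[
    [0, 0.12, 0],
    [0, 0.08, 0],
  ],
  rotation=[
    [0, 0, 0],
    [0, 0, 0],
  ],
)

```text
clock: 41.2
position: [0.5841, -0.1725, 0.1323]
tool_rot: [-1.354, 1.549, 2.808]
force: [-29.8, 17.9, 24.1]
grip_width: 0.0506
```

arm_command(
  delta_pos=[
    [0, -0.4, 0],
    [-0.8, 0, 0],
    [-0.9, 0, 0],
    [-0.8, 0, -0.6],
    [0, 0, -0.8],
    [0, 0, -0.8],
    [0, 0, 0],
  ],
  rotation=[
    [0, 0, 0],
    [0, 0, 0],
    [0, 0, 0],
    [0, 0, 0],
    [0, 0, 0],
    [0, 0, 0.1],
    [0, 0, 0],
  ],
)

```text
clock: 41.9
position: [0.6113, -0.1113, 0.21]
tool_rot: [-1.173, 1.558, 2.983]
force: [0.5, 0.6, -1.1]
grip_width: 0.0503
```

```bash
cat >> h.py <<'E'
def rect(im,c,Bz=.152):
    # upright rectified patch of the disc top, stand frame: 8 px/mm; pointer by bright blob nearest centre
    a=Y0;u=np.array([np.cos(a),np.sin(a)]);v=np.array([-u[1],u[0]]);ctr=np.array([.6531,-.0345])
    q=np.float32([proj(c,[*(ctr+.018*(i*u+j*v)),Bz]) for i,j in((-1,-1),(1,-1),(1,1),(-1,1))])
    H=cv2.getPerspectiveTransform(q,np.float32([[0,0],[288,0],[288,288],[0,288]]))
    g=cv2.warpPerspective(np.uint8(im),H,(288,288)).mean(2)   # image x = u, y = v
    yy,xx=np.mgrid[:288,:288];m=((g>170)&(np.hypot(xx-144,yy-144)<84)).astype(np.uint8)
    n,l,s,ct=cv2.connectedComponentsWithStats(m);k=1+np.argmax(s[1:,4])
    pts=np.argwhere(l==k)[:,::-1].astype(np.float32);(_,wh,_)=cv2.minAreaRect(pts)
    vx,vy=cv2.fitLine(pts,2,0,.01,.01).ravel()[:2];d=pts.mean(0)-144
    if vx*d[0]+vy*d[1]<0: vx,vy=-vx,-vy
    print('blob mm',np.array(wh).round()/8,'line',round(np.arctan2(vy,vx)%(2*np.pi),3),'centroid',round(np.arctan2(d[1],d[0])%(2*np.pi),3));return g
E
python3 - <<'E'
from h import *
c=cam('wrist');S=monitor.observe();im=optics.grab_frame('wrist')[:,:,::-1].copy();cv2.imwrite('pics/w9.png',im)
rel(.145,.7,.135,0)
T=R.from_euler('xyz',S['tool_rot']).as_matrix();p0,M=c;relR=T.T@M;relp=T.T@(p0['origin']-S['position'])
for f,pos,rot in [('w3',[.5772,-.062,.2111],[-1.212,1.561,2.948]),('w4',[.6187,-.0972,.1658],[-.887,1.552,-3.016]),('w5',[.5988,-.1416,.2182],[-1.235,1.566,2.921]),('w7',[.5727,-.1094,.2134],[2.679,1.565,.361]),('w8',[.6042,-.1223,.2133],[-1.669,1.561,2.476]),('w9',S['position'],S['tool_rot'])]:
    Q=R.from_euler('xyz',rot).as_matrix();print(f,end=' ');g=rect(cv2.imread(f'pics/{f}.png'),(dict(p0,origin=np.array(pos)+Q@relp),Q@relR))
E
```

```text
units shift [ 2.5  -0.17  1.9 ] turn [-0.07  0.06  0.12] F [-1.1 -0.2  0.1] t 41.95 p [ 0.6106 -0.1132  0.2097]
w3 blob mm [11.375  4.375] line 0.366 centroid 0.168
w4 blob mm [12.     6.125] line 0.309 centroid 0.243
w5 blob mm [11.25   4.375] line 0.356 centroid 0.292
w7 blob mm [4.25  9.875] line 3.004 centroid 3.115
w8 blob mm [4.25  9.625] line 2.994 centroid 3.097
w9 blob mm [4.375 9.75 ] line 2.993 centroid 3.117
```

The pointer on the rectified disc reads 3.00, 2.99 and 2.99 in three pictures spanning two more drive strokes, against 0.35 at the start. The bolt is on its stop. I retreat, and check the loose things and the lever numerically.

arm_command(
  delta_pos=[
    [-0.8, 0, 0],
    [-0.8, 0, 0.5],
    [-0.3, 0, 0.7],
    [0, 0, 0.3],
    [0, 0, 0],
  ],
  rotation=[
    [0, 0, 0],
    [0, 0, 0],
    [0, 0, 0],
    [0, 0, 0],
    [0, 0, 0],
  ],
)

```text
clock: 42.45
position: [0.5856, -0.1563, 0.2672]
tool_rot: [-1.025, 1.554, 3.127]
force: [0.3, 0.4, -0.7]
grip_width: 0.0506
```

```bash
python3 - <<'E'
from h import *
S=monitor.observe();print(S['clock'],S['position'],S['force'])
for n in('side','top'):
    b=optics.grab_frame(n)[:,:,::-1].copy();a=cv2.imread(f'pics/{n}0.png');cv2.imwrite(f'pics/{n}1.png',b)
    m=lambda i:{'orange':cv2.inRange(cv2.cvtColor(i,40),(5,120,120),(14,255,255)),'yellow':cv2.inRange(cv2.cvtColor(i,40),(22,150,120),(35,255,255))}
    for k in('orange','yellow'):
        print(n,k,[np.argwhere(m(i)[k]).mean(0).round(1) for i in(a,b)],[int((m(i)[k]>0).sum()) for i in(a,b)])
    d=(np.abs(a.astype(int)-b).max(2)>50).astype(np.uint8);d=cv2.morphologyEx(d,cv2.MORPH_OPEN,np.ones((2,2)))
    nn,l,s,c=cv2.connectedComponentsWithStats(d);print(n,'changed boxes',[tuple(map(int,x)) for x in s[1:] if x[4]>25])
im=optics.grab_frame('wrist')[:,:,::-1].copy();c=cam('wrist')
a=Y0+.7;u=np.array([np.cos(a),np.sin(a)]);v=np.array([-u[1],u[0]]);P=B+[.002,0]+.027*u
for ph in(.5,0,-.5):
    print('fin grey',ph,[im[tuple(proj(c,[*(P+r*(np.cos(ph)*u+np.sin(ph)*v)),.1655]).round().astype(int)[::-1])].tolist() for r in(.02,.028)])
E
```

```text
42.45 [ 0.58556364 -0.15629622  0.26723163] [ 0.30487904  0.35916162 -0.71356367]
side orange [array([198. , 295.1]), array([193.7, 293.1])] [216, 233]
side yellow [array([175.9, 243. ]), array([176.1, 243.1])] [145, 141]
side changed boxes [(0, 0, 56, 80, 1948), (56, 0, 144, 99, 6634), (201, 0, 9, 8, 66), (209, 11, 27, 18, 431), (209, 26, 123, 66, 4564), (292, 33, 19, 9, 52), (0, 38, 81, 151, 3138), (0, 72, 4, 9, 30), (73, 116, 17, 35, 341), (90, 127, 10, 19, 120), (0, 152, 66, 61, 2595), (268, 152, 6, 11, 53), (83, 173, 7, 11, 54), (312, 176, 6, 8, 28), (245, 199, 47, 9, 221), (280, 205, 30, 64, 484), (27, 232, 67, 55, 818), (94, 253, 26, 24, 280), (70, 331, 8, 7, 37)]
top orange [array([189.7, 200.4]), array([196. , 159.7])] [256, 209]
top yellow [array([236.3, 149.3]), array([236.3, 149.3])] [292, 294]
top changed boxes [(346, 106, 127, 183, 12697), (336, 160, 10, 17, 71), (274, 182, 57, 62, 798), (338, 197, 7, 9, 34), (395, 281, 106, 116, 9618), (289, 377, 36, 28, 498), (354, 394, 188, 26, 2944)]
fin grey 0.5 [[111, 103, 101], [111, 102, 100]]
fin grey 0 [[236, 233, 235], [237, 234, 235]]
fin grey -0.5 [[247, 243, 246], [247, 244, 246]]
```

```bash
python3 -c "
from workcell import bot
print(bot.job_done())"
```

```text
the job is handed in; nothing more can be done
None
```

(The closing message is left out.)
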